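Turn the chock sole-down and close up the tube load

ROBOT

A 6-joint arm with a two-finger parallel gripper is mounted at the origin on the work surface. World frame = base frame: x ahead of the robot, y to its left, z up, the work surface at z = 0. Lengths are in m, angles in degrees, forces in N, time in s.
With the tool pointing down it reaches from about 0.4 to 0.825 m from the base axis. Payload 7 kg.
Tool frame: the origin (TCP) lies midway between the tips of the shut fingers; the grasp point (between the pads) lies 19 mm behind it (r.grasp_offset is the distance from the TCP to the grasp point, in m); z points along the fingers, x is the direction in which the jaws open and shut, and the axes are right-handed (so a half turn about z gives the same grasp; the last joint's range is limited). The gripper opens to 88 mm and grips with 3 to 60 N. Pads are 19 mm wide; open, the fingers measure 130 mm over their backs; the gripper's body (78 mm by 193 mm) begins 47 mm behind the grasp point.
Start: joints at [80.506, 20.546, 0.682, 0, -70.136, -16.507], TCP at [0.296, 0.607, 0.227] pointing down, gripper open.
Joint ranges: [-176.03, 176.03], [-82.01, 121.73], [-58.28, 71.71], [-173.87, 95.51], [-174.79, -0.11], [-173.66, 173.66]. Speed limits (degrees/s): [136.94, 136.94, 172.46, 180, 180, 180].

INTERFACE

Orientations are given as [roll, pitch, yaw] about the fixed x, y, z axes, in that order (R = Rz(yaw) Ry(pitch) Rx(roll)).
In Python, from plant import r gives the robot as it stands.
- The arm moves only by the tool step_arm, never from a script. Its argument "deltas" is a list of rows, each a list of 7 numbers: the turn, a rotation vector about the tool's x, y, z in rad, then the shift along the tool's x, y, z in mm, then the opening, from -1 (shut) to 1 (fully open), so that 0 is half open. In form: [[ax, ay, az, x, y, z, grip], ...]. A call has 1 to 10 rows; each row shifts and turns the pose as measured when the row begins, along the tool's axes as they then stand; what a row does not reach is not made up. A row lasts 1/10 s, in which the tool goes at most 50 mm and 8.59 degrees, less where a joint would pass 70% of its speed; a pose out of reach is approached as far as the arm can. A call with a gripper value outside its range is refused whole. The fingers move at their own pace and stop on an object; "squeeze" is the grip in N (left out, the last holds). Time passes only in rows, so rows that do not move let the fingers close. It gives the time, the measured TCP pose, the force and the opening at its end, in the units of the state.
- r.get_state(): the state, without advancing time (a new reading comes with each control period).
- r.capture(name): name is "scene" or "top" or "wrist"; returns the picture (480x640x3 uint8, red, green, blue); there is no depth.
- r.camera_info(name): a dict with "vertical_fov" (degrees; the focal length in pixels is half the picture's height over the tangent of half this angle, whatever the lens; pixels are square), "cx", "cy" (the principal point, pixels), "k1" (the pictures are not rectified: a ray, as slopes to the right and down, at radius r is drawn at 1 + k1 r^2 times it, then the intrinsics apply), "view" (4x4, takes a point from world to camera coordinates). Camera axes: x right, y down, z forward; pixel columns grow to the right and rows downward; lengths in m; the calibration is good to about 2 mm. A picture is of the moment at which its call begins: read the wrist's pose just before it. camera_info takes no time and is no camera call; for the wrist camera it gives the pose at the moment of the call.
- r.close_job(): hands the job in, once; it reports no verdict.
The state is a dict: "time_s": time; "joints": joint angles; "qd": joint speeds; "joint_torque": joint torques, N m; "tcp_pos": TCP position; "eef_rot": TCP orientation; "contact_force": force on the tool from outside, world axes, zero at the start; "moment": the same for the moment, N m; "gripper_width": finger opening in m.
Only numpy, scipy, OpenCV 4.12 (cv2) and the standard library are available. Lean on these libraries where they do the work, as an engineer would, in place of code of your own. Each camera call takes 0.05 s, during which the arm holds its last target.

TASK

The chock for the wagon's load lies upside down on the table, red sole up. Turn it over and stand it red sole down on the wagon's deck, in the middle of its width and square to it, with its front face against the row of tubes, so that the three tubes lie snugly together against the headboard with no gaps and cannot roll apart. Push gently, leave the tubes lying straight across the deck, and do not disturb the other things on the table.

Things in the scene. Friction and masses are not known exactly. Their poses are not given: they have to be found in the camera images.
- chock_center (a point): middle of the pale wood chock, 52 wide (its x), 72 long (y), 52 mm high (z), 0.14-0.28 kg. z points from sole to top (down at the start). Underside: red sole, 6 mm thick, 52 x 72. Front: flat face at +y, 36 mm from here; above 36 mm from the sole it steps back 18 mm. Faces across x flat, parallel. Stands steadily on sole, top, front or back. Starts on the table, upside down
- deck (a point): middle of the deck's top of a fixed flat wagon with red edges, 75 mm above the table. Deck 340 mm long (its y), 104 wide (x), z up. Red headboard at the +y end; at the -y end only a lip 4 mm high. Four black stakes, 32 mm high, on the long edges at y = 60 and 150 mm; sides otherwise open
- headboard (a point): middle of the width of the headboard's inner face (the face towards the tubes), 23 mm above the deck; the inner face is at y = +160 mm of the deck point, is square to the deck's y and reaches 55 mm above the deck
- crawler: bystander: green and yellow toy crawler tractor, 92 x 131 x 75 mm, origin under its centre; it may stand where the chock could have been
- oil: bystander: amber oil bottle, 40 mm across, 100 mm tall, origin under its centre
- mug: bystander: blue mug, 76 mm across, 85 mm tall, origin under its centre
- driver: bystander: screwdriver lying on the table, 190 mm long along its x, 30 mm thick or less
- axle: bystander: spare steel wheelset lying on the table, 70 mm long along its x, wheels 32 mm across, origin on the table under its centre
- crate: bystander: model wooden crate, 70 x 90 x 60 mm, origin under its centre
- tube1_center (a point): copper-coloured tube offcut with black ends, 46 mm diameter, 84 mm long (its x), 0.13-0.25 kg, lying across the deck and free to roll along it; the one nearest the headboard. This point is its centre (23 mm above the deck); its y and z turn as it rolls
- tube2_center (a point): copper-coloured tube offcut with black ends, 46 mm diameter, 84 mm long (its x), 0.13-0.25 kg, lying across the deck and free to roll along it; the one in the middle of the row. This point is its centre (23 mm above the deck); its y and z turn as it rolls
- tube3_center (a point): copper-coloured tube offcut with black ends, 46 mm diameter, 84 mm long (its x), 0.13-0.25 kg, lying across the deck and free to roll along it; the one at the open end of the row. This point is its centre (23 mm above the deck); its y and z turn as it rolls

How it is judged:
By the outcome, as a careful person would: the job done as asked, in the order asked, and still so for the second after the job is handed in, with the robot touching nothing.
It also fails if it takes over 67 s, if anything falls off the work surface, if the arm or the gripper's body presses on something with over 40 N, if the wrist force passes 120 N, or if a joint passes its speed limit or range.

## Working session

There is one attempt and no reset: what is moved stays moved. The work goes in short steps, Python scripts to look and compute and a tool call to move; the robot and the scene stay as the last step left them, time stands still between calls to the robot, and variables do not carry over. Pictures are saved under pics/ and viewed, and the job is handed in when it is done.

Besides the shell and the picture viewer there is one more tool, called after "Emit:" as name(argument=value, ...), one argument or row to a line, values as JSON. step_arm: Moves the arm, as the interface text tells. Its arguments: {"type":"object","properties":{"deltas":{"type":"array","items":{"type":"array","items":{"type":"number"}}},"squeeze":{"type":"number"}},"required":["deltas"]}

```bash
mkdir -p pics; ls
python3 - <<'E'
from plant import r
import cv2
print(r.get_state())
for n in ["scene","top","wrist"]:
    i=r.camera_info(n); print(n,i)
    cv2.imwrite(f"pics/{n}0.png",r.capture(n)[:,:,::-1])
E
```

```text
pics
{'time_s': 0.0, 'joints': array([ 8.05051321e+01,  2.05903616e+01,  6.34408154e-01, -2.16865001e-02,
       -7.01334499e+01, -1.65082801e+01]), 'qd': array([ 0.12429804, -0.00312635, -0.01937756, -0.04302431,  0.03768245,
        0.03526885]), 'joint_torque': array([-7.61769461e-04, -5.82721603e+01,  2.93061626e+01,  6.99701920e+00,
        6.94390954e-03, -1.63977584e-04]), 'tcp_pos': array([0.29572242, 0.60624498, 0.22563467]), 'eef_rot': array([-1.79994139e+02, -9.15115308e-02, -1.16010538e+02]), 'contact_force': array([ 0.53895636,  0.16164066, -0.26999669]), 'moment': array([ 0.0220692 , -0.0370925 , -0.00993111]), 'gripper_width': 0.08762115421963133}
scene {'vertical_fov': 57.366275095179645, 'cx': 313.3304850605983, 'cy': 239.14170948159338, 'k1': -0.04556415506724209, 'view': array([[-0.36239473,  0.9320105 , -0.0051475 ,  0.20638083],
       [ 0.80608824,  0.31065027, -0.50370444, -0.44462122],
       [-0.46785875, -0.18668917, -0.86386072,  1.25566534],
       [ 0.        ,  0.        ,  0.        ,  1.        ]])}
top {'vertical_fov': 45.41603485591041, 'cx': 330.1097296451258, 'cy': 235.8962704560223, 'k1': -0.14608243402901094, 'view': array([[ 0.00944162, -0.99947402, -0.03102474,  0.01003803],
       [-0.99702531, -0.00703599, -0.07675307,  0.57860382],
       [ 0.07649441,  0.03165712, -0.99656732,  1.00598594],
       [ 0.        ,  0.        ,  0.        ,  1.        ]])}
wrist {'vertical_fov': 60.31892352303707, 'cx': 316.99021351560594, 'cy': 239.55869989307632, 'k1': -0.09489276043392421, 'view': array([[-4.38144079e-01, -8.98904455e-01,  7.39606674e-04,
         6.73945036e-01],
       [-8.64467094e-01,  4.21583892e-01,  2.73794934e-01,
        -3.52989837e-02],
       [-2.46427292e-01,  1.19322263e-01, -9.61787808e-01,
         3.91031115e-01],
       [ 0.00000000e+00,  0.00000000e+00,  0.00000000e+00,
         1.00000000e+00]])}
```

View pics/scene0.png

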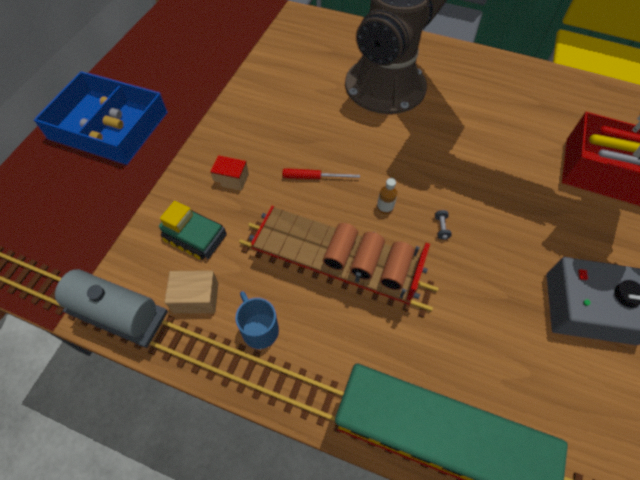

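View pics/top0.png

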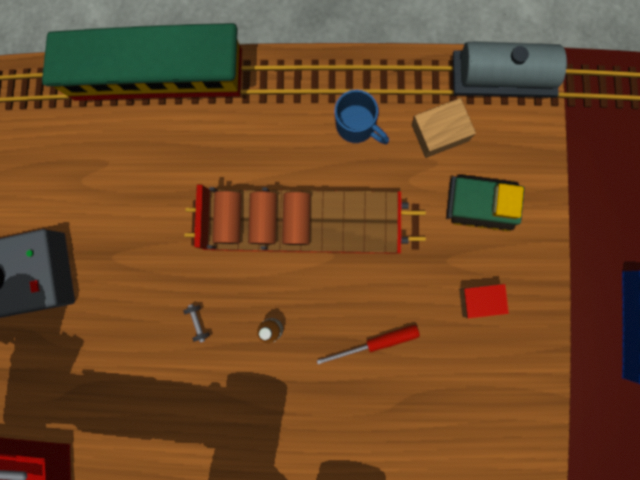

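View pics/wrist0.png

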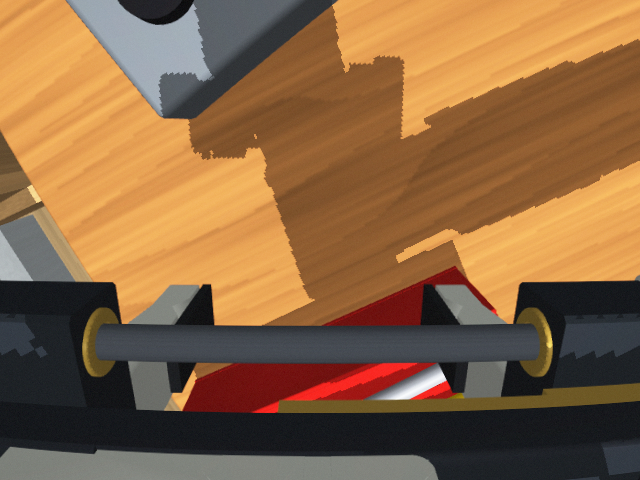

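```bash
cat > h.py <<'E'
import numpy as np, cv2
from plant import r
def K(i):
    f=240/np.tan(np.radians(i['vertical_fov']/2)); return f,i['cx'],i['cy'],i['k1']
def ray(i,px):
    f,cx,cy,k=K(i); d=np.array([(px[0]-cx)/f,(px[1]-cy)/f])
    rd=np.hypot(*d); s=rd
    for _ in range(30): s=rd/(1+k*s*s)
    d=d*(s/rd if rd>0 else 1)
    V=i['view']; R=V[:3,:3]; c=-R.T@V[:3,3]
    return c,R.T@np.array([d[0],d[1],1.])
def onz(i,px,z):
    c,d=ray(i,px); return c+d*(z-c[2])/d[2]
def proj(i,p):
    f,cx,cy,k=K(i); V=i['view']; q=V[:3,:3]@np.asarray(p)+V[:3,3]
    s=q[:2]/q[2]; s=s*(1+k*(s@s)); return s*f+[cx,cy]
E
python3 - <<'E'
import cv2
a=cv2.imread('pics/scene0.png'); 
def c(a,x,y,w,h,s,n): cv2.imwrite(f'pics/{n}.png',cv2.resize(a[y:y+h,x:x+w],None,fx=s,fy=s,interpolation=cv2.INTER_CUBIC))
c(a,200,145,60,55,10,'sc_chock'); c(a,235,195,210,125,3.8,'sc_wag')
b=cv2.imread('pics/top0.png')
c(b,180,170,260,100,3,'top_wag'); c(b,450,275,70,50,10,'top_chock')
E
```

```text
(no output)
```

View pics/sc_chock.png

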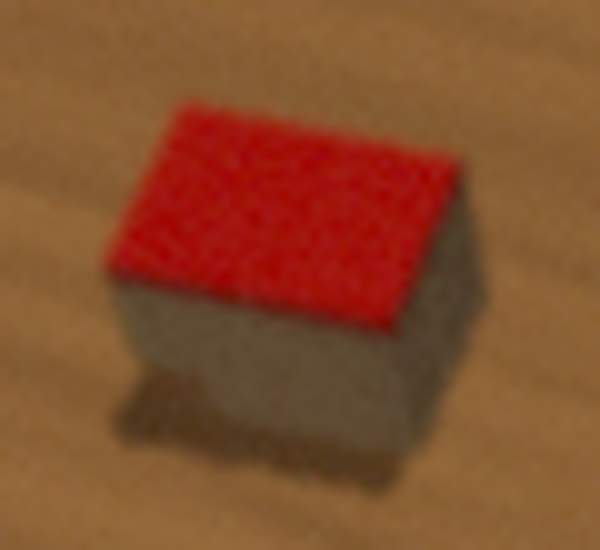

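View pics/top_chock.png

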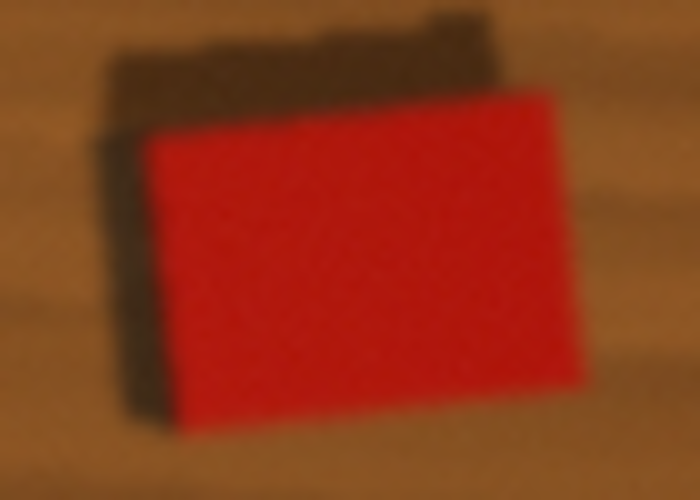

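View pics/sc_wag.png

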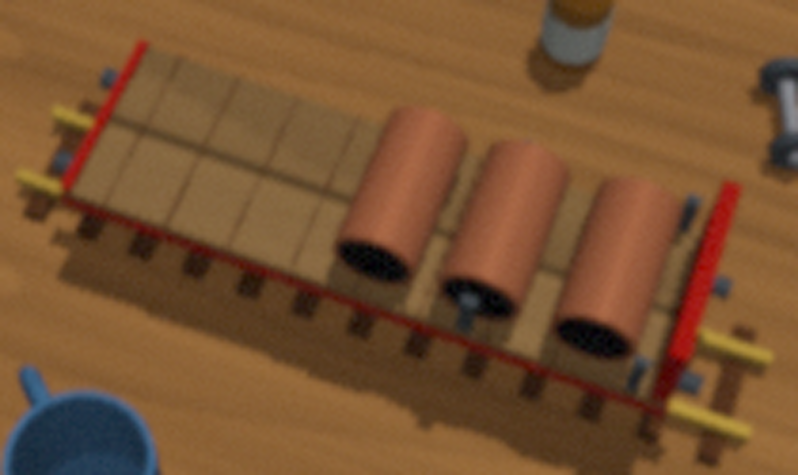

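View pics/top_wag.png

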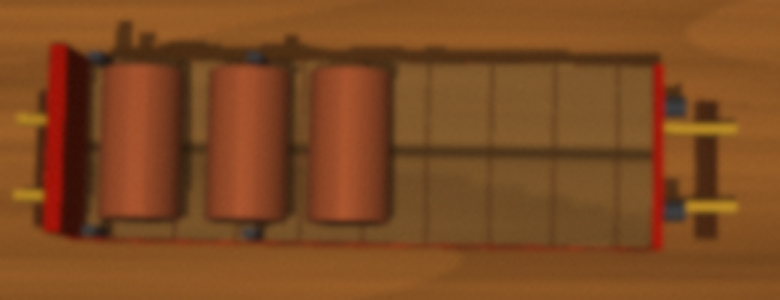

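Run:
```python
from h import *
a=cv2.imread('pics/top0.png'); b=cv2.imread('pics/scene0.png')
T=r.camera_info('top'); S=r.camera_info('scene')
def red(im): 
    h=cv2.cvtColor(im,cv2.COLOR_BGR2HSV); return (((h[...,0]<5)|(h[...,0]>175))&(h[...,1]>190)&(h[...,2]>110)).astype(np.uint8)*255
for nm,im,I in (('top',a,T),('scene',b,S)):
    m=red(im); 
    cs,_=cv2.findContours(m,cv2.RETR_EXTERNAL,cv2.CHAIN_APPROX_NONE)
    for c in cs:
        if cv2.contourArea(c)<15: continue
        rc=cv2.minAreaRect(c); print(nm,cv2.contourArea(c),np.round(rc[0],1),np.round(rc[1],1),round(rc[2],1))
        x,y=rc[0]
        if (nm=='top' and 455<x<515 and 270<y<330) or (nm=='scene' and 205<x<255 and 150<y<190):
            q=cv2.approxPolyDP(c,4,True)[:,0]
            P=[onz(I,p,.052)[:2] for p in cv2.boxPoints(rc)] if nm=='top' else [onz(I,p,.052)[:2] for p in q]
            M=cv2.moments(m[int(y)-25:int(y)+25,int(x)-30:int(x)+30],True); cen=(M['m10']/M['m00']+int(x)-30,M['m01']/M['m00']+int(y)-25)
            print('chock',np.round(P,4).tolist(),onz(I,cen,.052))
            P3=np.float32([onz(I,p,.052)[:2] for p in c[:,0]]); print(cv2.minAreaRect(P3*1000))
# tubes
for nm,im,I in (('top',a,T),('scene',b,S)):
    h=cv2.cvtColor(im,cv2.COLOR_BGR2HSV); m=((h[...,0]>=4)&(h[...,0]<12)&(h[...,1]>120)&(h[...,1]<200)&(h[...,2]>90)).astype(np.uint8)*255
    m=cv2.morphologyEx(m,cv2.MORPH_OPEN,np.ones((5,5)))
    cs,_=cv2.findContours(m,cv2.RETR_EXTERNAL,cv2.CHAIN_APPROX_NONE)
    for c in cs:
        if cv2.contourArea(c)<400: continue
        rc=cv2.minAreaRect(c); print(nm,cv2.contourArea(c),np.round(rc[0],1),np.round(rc[1],1),round(rc[2],1), onz(I,rc[0],.115))
# deck points hand-picked (crop/3+180,170)
for n,p,z in (('lip +x',(659,62),.079),('lip -x',(657,250),.079),('hb in +x top',(70,45),.13),('hb -x top',(62,238),.13)):
    print(n,onz(T,(p[0]/3+180,p[1]/3+170),z))
for n,p,z in (('lip -x out',(143,43),.079),('lip +x out',(66,190),.079),('hb top -x out',(738,183),.13),('hb top +x in',(668,357),.13)):
    print(n,onz(S,(p[0]/3.8+235,p[1]/3.8+195),z))
for n,p,z in (('crawler c',(485,200),.05),('crawler corner',(448,222),.04),('crawler c2',(518,227),.04),('driver',(418,330),.01),('drv tip',(320,361),.01),('bottle',(268,330),.08)):
    print(n,onz(T,p,z))
```

```text
top 275.5 [ 22.  467.5] [23. 44.] 90.0
top 478.0 [392.6 338.8] [10.8 51.9] 71.6
top 1126.5 [485.6 300.5] [29.6 40.6] 83.3
chock [[0.4871, -0.2186], [0.4955, -0.2896], [0.4445, -0.2956], [0.4363, -0.2246]] [ 0.46572781 -0.25688569  0.052     ]
((465.8822937011719, -257.0833740234375), (51.14509201049805, 71.47383117675781), 6.687230587005615)
top 82.5 [399.5 221.5] [ 3. 59.] 0.0
top 273.0 [197.9 215.5] [ 5.8 61.1] 2.1
scene 188.5 [419.9 266.3] [ 5.4 47.4] 17.1
scene 51.5 [261.8 224.4] [ 2.7 42.1] 28.1
scene 210.5 [301.5 172.5] [ 7. 37.] 90.0
scene 461.5 [227.9 166.2] [31.6 17.7] 11.3
chock [[0.4482, -0.294], [0.4953, -0.288], [0.4887, -0.2201], [0.4391, -0.2259]] [ 0.46836771 -0.25643204  0.052     ]
((467.58514404296875, -256.61883544921875), (51.92593002319336, 71.2142105102539), 7.008814334869385)
scene 190.0 [620.3 132.2] [39.5  6.1] 14.0
scene 357.5 [601.7 151.5] [79.2 35.1] 47.2
top 1215.5 [295.5 217.5] [51. 25.] 90.0 [0.60123897 0.06892103 0.115     ]
top 1191.5 [261.3 216.6] [24.7 51.4] 1.5 [0.60241257 0.12543493 0.115     ]
top 1173.0 [225.4 216.6] [24.3 51.6] 1.8 [0.60220777
[... 215 characters left out ...]
 ] 21.8 [0.60283313 0.07348376 0.115     ]
lip +x [ 0.65225539 -0.10478289  0.079     ]
lip -x [ 0.54546422 -0.10357933  0.079     ]
hb in +x top [0.65254849 0.22034936 0.13      ]
hb -x top [0.54684688 0.22173005 0.13      ]
lip -x out [ 0.55175793 -0.10090007  0.079     ]
lip +x out [ 0.65468954 -0.10074002  0.079     ]
hb top -x out [0.55248004 0.23332478 0.13      ]
hb top +x in [0.65821725 0.22488997 0.13      ]
crawler c [ 0.64162229 -0.25800257  0.05      ]
crawler corner [ 0.60322552 -0.19374757  0.04      ]
crawler c2 [ 0.59534363 -0.31928828  0.04      ]
driver [ 0.41097261 -0.14440472  0.01      ]
drv tip [0.35368651 0.03126456 0.01      ]
bottle [0.4141851  0.11626697 0.08      ]
```

Emit:
step_arm(
  deltas=[
    [0,0,0.143,0,0,0,1],
    [0,0,0.143,0,0,0,1],
    [0,0,0.143,0,0,0,1],
    [0,0,0.143,0,0,0,1],
    [0,0,0.143,0,0,0,1],
    [0,0,0.143,0,0,0,1],
    [0,0,0.143,0,0,0,1],
  ],
  squeeze=40,
)

```text
time_s: 0.85
tcp_pos: [0.2952, 0.605, 0.2228]
eef_rot: [-179.7, -0.2, -175.5]
contact_force: [0.6, -0.3, 0.7]
gripper_width: 0.0875
```

```bash
cat >> h.py <<'E'
from scipy.spatial.transform import Rotation as Ro
def go(pos,rpy=None,Rt=None,s=None):
    s=s or r.get_state(); Rc=Ro.from_euler('xyz',s['eef_rot'],degrees=True)
    sh=Rc.inv().apply(np.asarray(pos)-s['tcp_pos'])*1000
    if Rt is None: Rt=Ro.from_euler('xyz',rpy,degrees=True) if rpy is not None else Rc
    rv=(Rc.inv()*Rt).as_rotvec()
    print('t',round(s['time_s'],2),'pos',np.round(s['tcp_pos'],4),'rpy',np.round(s['eef_rot'],2),'j',np.round(s['joints'],1),'F',np.round(s['contact_force'],1),'w',round(s['gripper_width'],4))
    print('  shift(tool mm)',np.round(sh,1),'rotvec',np.round(rv,4))
def tilt(yaw,phi): return Ro.from_euler('z',yaw,degrees=True)*Ro.from_euler('x',180+phi,degrees=True)
E
python3 -c "
from h import *
go([.467,-.257,.227],[180,0,-173.25])"
```

```text
t 0.85 pos [0.2952 0.605  0.2228] rpy [-1.7966e+02 -1.6000e-01 -1.7549e+02] j [ 80.5  20.7   0.5  -0.1 -70.1 -76. ] F [ 0.6 -0.3  0.7] w 0.0875
  shift(tool mm) [-1.035e+02 -8.728e+02  7.000e-01] rotvec [-0.0059 -0.0029 -0.0391]
```

Emit:
step_arm(
  deltas=[
    [0,0,-0.01,-5.8,-48,0,1],
    [0,0,-0.01,-5.8,-48,0,1],
    [0,0,-0.01,-5.8,-48,0,1],
    [0,0,-0.01,-5.8,-48,0,1],
    [0,0,0,-5.8,-48,0,1],
    [0,0,0,-5.8,-48,0,1],
    [0,0,0,-5.8,-48,0,1],
    [0,0,0,-5.8,-48,0,1],
    [0,0,0,-5.8,-48,0,1],
    [0,0,0,-5.8,-48,0,1],
  ],
)

```text
time_s: 1.85
tcp_pos: [0.4024, 0.1219, 0.2225]
eef_rot: [-179.4, -0.2, -173.0]
contact_force: [1.7, -0.1, 0.7]
gripper_width: 0.0877
```

```bash
python3 -c "
from h import *
go([.467,-.257,.227],[180,0,-173.25])"
```

```text
t 1.85 pos [0.4024 0.1219 0.2225] rpy [-179.41   -0.23 -173.02] j [ 44.3  -4.1 -29.5   0.4 -65.1 -37.5] F [ 1.7 -0.1  0.7] w 0.0877
  shift(tool mm) [ -18.1 -383.9   -0.6] rotvec [-0.0103 -0.0039  0.0041]
```

Emit:
step_arm(
  deltas=[
    [0,0,0,-2.3,-48,0,1],
    [0,0,0,-2.3,-48,0,1],
    [0,0,0,-2.3,-48,0,1],
    [0,0,0,-2.3,-48,0,1],
    [0,0,0,-2.3,-48,0,1],
    [0,0,0,-2.3,-48,0,1],
    [0,0,0,-2.3,-48,0,1],
    [0,0,0,-2.3,-45,0,1],
  ],
)

```text
time_s: 2.65
tcp_pos: [0.4659, -0.2703, 0.228]
eef_rot: [-179.5, 0.1, -172.9]
contact_force: [1.7, 0.8, 0.4]
gripper_width: 0.0875
```

```bash
python3 -c "
from h import *
go([.467,-.257,.227],[180,0,-173.25])
i=r.camera_info('wrist');cv2.imwrite('pics/w1.png',r.capture('wrist')[:,:,::-1])
import json; json.dump({k:(v.tolist() if hasattr(v,'tolist') else v) for k,v in i.items()},open('w1.json','w'))
"
```

```text
t 2.65 pos [ 0.4659 -0.2703  0.228 ] rpy [-1.7949e+02  1.2000e-01 -1.7290e+02] j [ -8.9   7.4 -16.9   0.5 -65.4  15.8] F [1.7 0.8 0.4] w 0.0875
  shift(tool mm) [-2.7 13.1  0.9] rotvec [-0.0089  0.002   0.0061]
```

View pics/w1.png

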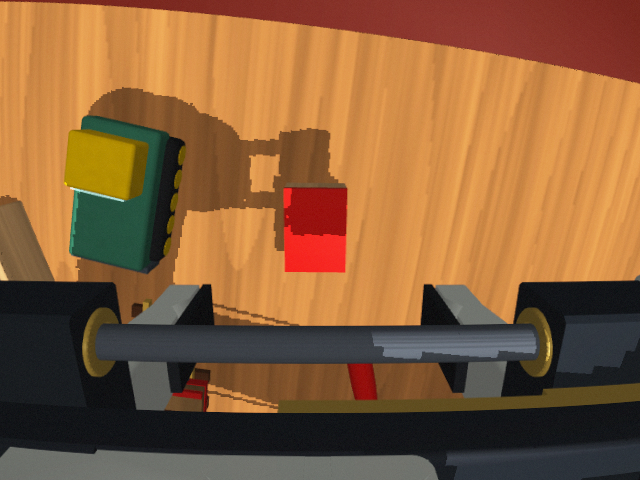

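```bash
python3 -c "
from h import *
i=r.camera_info('wrist')
a=cv2.imread('pics/w1.png').astype(int)
m=((a[...,2]>110)&(a[...,1]<60)&(a[...,0]<60)).astype(np.uint8); m[:150]=0;m[276:]=0;m[:,:260]=0;m[:,380:]=0
c=max(cv2.findContours(m,0,1)[0],key=cv2.contourArea)
P=np.float32([onz(i,p,.052)[:2]*1000 for p in c[:,0]]); rc=cv2.minAreaRect(P); print(rc,cv2.boxPoints(rc))
print(i['view']); V=i['view'];print('cam',-V[:3,:3].T@V[:3,3])
"
```

```text
((466.4412841796875, -263.6767272949219), (52.34236145019531, 72.54904174804688), 7.023506164550781) [[ 436.03098 -230.87453]
 [ 444.902   -302.87918]
 [ 496.8516  -296.47894]
 [ 487.98056 -224.47427]]
[[-9.92511689e-01 -1.22149652e-01 -9.89027207e-05  4.28667474e-01]
 [-1.17846049e-01  9.57329646e-01  2.63879249e-01  2.85773816e-01]
 [-3.21380760e-02  2.61914895e-01 -9.64555717e-01  4.80144861e-01]
 [ 0.00000000e+00  0.00000000e+00  0.00000000e+00  1.00000000e+00]]
cam [ 0.47456573 -0.34697525  0.38775909]
```

Emit:
step_arm(
  deltas=[
    [-0.13,0,0,0,0,0,1],
    [-0.13,0,0,0,0,0,1],
    [-0.13,0,0,0,0,0,1],
    [-0.13,0,0,0,0,0,1],
    [-0.13,0,0,0,0,0,1],
    [-0.12,0,0,0,0,0,1],
    [0,0,0,0,0,0,1],
  ],
)

```text
time_s: 3.4
tcp_pos: [0.4656, -0.2772, 0.2247]
eef_rot: [134.4, 0.1, -173.0]
contact_force: [-0.7, -0.8, -1.4]
gripper_width: 0.0877
```

```bash
cat >> h.py <<'E'
def gr(yaw,phi,G,back=0,s=None):
    Rt=tilt(yaw,phi); z=Rt.apply([0,0,1]); go(np.array(G)+z*(.019-back),Rt=Rt,s=s)
E
python3 -c "
from h import *
G=[.467,-.257,.026]
gr(-173.15,-45,G,.08); gr(-173.15,-45,G)
"
```

```text
t 3.4 pos [ 0.4656 -0.2772  0.2247] rpy [ 1.3445e+02  9.0000e-02 -1.7295e+02] j [ -35.    30.4   14.5  -33.4 -105.5   42.3] F [-0.7 -0.8 -1.4] w 0.0877
  shift(tool mm) [  -3.5 -127.3   92.3] rotvec [ 0.0097 -0.0014  0.0035]
t 3.4 pos [ 0.4656 -0.2772  0.2247] rpy [ 1.3445e+02  9.0000e-02 -1.7295e+02] j [ -35.    30.4   14.5  -33.4 -105.5   42.3] F [-0.7 -0.8 -1.4] w 0.0877
  shift(tool mm) [  -3.6 -128.1  172.3] rotvec [ 0.0097 -0.0014  0.0035]
```

Emit:
step_arm(
  deltas=[
    [0,0,0,0,-32,21,1],
    [0,0,0,0,-32,21,1],
    [0,0,0,-2,-32,21,1],
    [0.01,0,0,-1,-30,20,1],
    [0,0,0,0,0,0,1],
  ],
)

```text
time_s: 3.9
tcp_pos: [0.4735, -0.3086, 0.0722]
eef_rot: [135.6, 0.1, -173.0]
contact_force: [-0.2, 0.6, -0.1]
gripper_width: 0.0876
```

```bash
python3 -c "
from h import *
G=[.467,-.257,.026]
gr(-173.15,-45,G)
i=r.camera_info('wrist');a=r.capture('wrist')[:,:,::-1];cv2.imwrite('pics/w2.png',a)
j=r.camera_info('wrist'); print(np.abs(i['view']-j['view']).max())
a=a.astype(int)
m=((a[...,2]>90)&(a[...,1]<60)&(a[...,0]<60)).astype(np.uint8); m[:,:200]=0;m[:,440:]=0
c=max(cv2.findContours(m,0,1)[0],key=cv2.contourArea)
P=np.float32([onz(i,p,.052)[:2]*1000 for p in c[:,0]]); rc=cv2.minAreaRect(P); print(rc,cv2.boxPoints(rc))
"
```

```text
t 3.9 pos [ 0.4735 -0.3086  0.0722] rpy [ 1.3564e+02  1.5000e-01 -1.7296e+02] j [-36.   40.4  10.8 -30.9 -93.5  50.6] F [-0.2  0.6 -0.1] w 0.0876
  shift(tool mm) [ 0.3  5.1 88.4] rotvec [-0.0111 -0.0005  0.0042]
0.002285759021377426
((458.73297119140625, -260.0344543457031), (67.70513916015625, 86.32625579833984), 7.185748100280762) [[ 419.7472  -221.44484]
 [ 430.5454  -307.09308]
 [ 497.71875 -298.62408]
 [ 486.92053 -212.97583]]
```

View pics/w2.png

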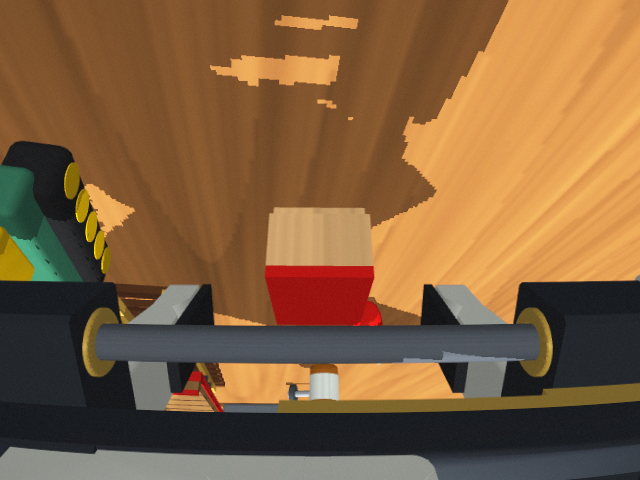

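```bash
python3 -c "
from h import *
i=r.camera_info('wrist')
f=np.array([.1195,-.993,0])
for z in (.052,.046,.016,0):
  for u in (.036,.018):
    for w in (-.026,.026):
      p=np.array([.467,-.257,z])+f*u+w*np.array([.993,.1195,0]); print(z,u,w,np.round(proj(i,p),1))
print(onz(i,(266,266),.052),onz(i,(374,266),.052))
"
```

```text
0.052 0.036 -0.026 [371.1 270.5]
0.052 0.036 0.026 [263.3 269.9]
0.052 0.018 -0.026 [367.  285.4]
0.052 0.018 0.026 [267.1 284.9]
0.046 0.036 -0.026 [370.4 259.4]
0.046 0.036 0.026 [264.1 258.8]
0.046 0.018 -0.026 [366.4 274.9]
0.046 0.018 0.026 [267.8 274.4]
0.016 0.036 -0.026 [367.  208.5]
0.016 0.036 0.026 [268.  207.9]
0.016 0.018 -0.026 [363.5 226.5]
0.016 0.018 0.026 [271.2 226. ]
0 0.036 -0.026 [365.3 184.2]
0 0.036 0.026 [269.9 183.7]
0 0.018 -0.026 [362.  203.1]
0 0.018 0.026 [272.8 202.6]
[ 0.49590051 -0.29406085  0.052     ] [ 0.44529795 -0.30078753  0.052     ]
```

Emit:
step_arm(
  deltas=[
    [-0.005,0,0,0,1.5,22,1],
    [-0.005,0,0,0,1.5,22,1],
    [0,0,0,0,1,22,1],
    [0,0,0,0,1,20,1],
    [0,0,0,0,0,0,1],
  ],
)

```text
time_s: 4.45
tcp_pos: [0.4715, -0.2461, 0.0279]
eef_rot: [136.0, 1.0, -172.7]
contact_force: [-0.1, 0.0, -0.2]
gripper_width: 0.0876
```

```bash
python3 -c "
from h import *
G=[.4665,-.257,.026]
gr(-173.1,-45,G)"
```

```text
t 4.45 pos [ 0.4715 -0.2461  0.0279] rpy [ 136.04    0.96 -172.67] j [-32.3  39.8   3.  -33.  -85.2  52.5] F [-0.1  0.  -0.2] w 0.0876
  shift(tool mm) [ 6.5 -8.2 13.2] rotvec [-0.0181  0.0066  0.0171]
```

Emit:
step_arm(
  deltas=[
    [-0.009,0.003,0.008,3.3,-4,7,1],
    [-0.009,0.003,0.008,3.2,-4,6.5,1],
    [0,0,0,0,0,0,1],
  ],
)

```text
time_s: 4.75
tcp_pos: [0.467, -0.2452, 0.017]
eef_rot: [135.3, 0.4, -173.0]
contact_force: [-0.5, -0.1, 0.3]
gripper_width: 0.0873
```

```bash
python3 -c "
from h import *
G=[.4665,-.257,.026]
gr(-173.1,-45,G)"
```

```text
t 4.75 pos [ 0.467  -0.2452  0.017 ] rpy [ 135.33    0.37 -172.99] j [-32.6  40.8   2.8 -33.1 -85.   52.8] F [-0.5 -0.1  0.3] w 0.0873
  shift(tool mm) [ 1.9 -1.8  4.4] rotvec [-0.0057  0.0032  0.0059]
```

Emit:
step_arm(
  deltas=[
    [-0.006,0.003,0.006,2,-2,5,1],
    [0,0,0,0,0,0,1],
    [0,0,0,0,0,0,-1],
    [0,0,0,0,0,0,-1],
    [0,0,0,0,0,0,-1],
    [0,0,0,0,0,0,-1],
    [0,0,0,0,0,0,-1],
    [0,0,0,0,0,0,-1],
  ],
  squeeze=35,
)

```text
time_s: 5.55
tcp_pos: [0.4648, -0.2451, 0.0119]
eef_rot: [135.0, -0.0, -173.2]
contact_force: [-0.9, 0.1, -1.1]
gripper_width: 0.0519
```

```bash
python3 -c "
from h import *
G=[.4665,-.257,.026]
gr(-173.1,-45,G)"
```

```text
t 5.55 pos [ 0.4648 -0.2451  0.0119] rpy [ 1.3501e+02 -1.0000e-02 -1.7321e+02] j [-32.8  41.3   2.7 -33.2 -84.8  52.8] F [-0.9  0.1 -1.1] w 0.0519
  shift(tool mm) [-0.2  1.5  0.5] rotvec [-0.0003  0.0013 -0.0014]
```

Emit:
step_arm(
  deltas=[
    [0,0,0,0,12,-12,-1],
    [0,0,0,0,24,-24,-1],
    [0,0,0,0,24,-24,-1],
    [0,0,0,0,24,-24,-1],
    [0.14,0,0,0,0,0,-1],
    [0.14,0,0,0,0,0,-1],
    [0.14,0,0,0,0,0,-1],
    [0.14,0,0,0,0,0,-1],
    [0.14,0,0,0,0,0,-1],
    [0.14,0,0,0,0,0,-1],
  ],
)

```text
time_s: 6.55
tcp_pos: [0.4683, -0.25, 0.1454]
eef_rot: [-175.3, 0.8, -173.6]
contact_force: [-0.7, -1.3, -2.2]
gripper_width: 0.0519
```

```bash
python3 -c "
from h import *
G=[.46,-.257,.036]
gr(-173.1,45,G,-0.0)"
```

```text
t 6.55 pos [ 0.4683 -0.25    0.1454] rpy [-175.31    0.79 -173.62] j [ -3.6   9.1 -28.9   5.8 -50.5   6.3] F [-0.7 -1.3 -2.2] w 0.0519
  shift(tool mm) [ 10.6  -9.4 123.8] rotvec [ 0.7035  0.0089 -0.0144]
```

Emit:
step_arm(
  deltas=[
    [0.14,0.003,-0.004,0,0,0,-1],
    [0.14,0.003,-0.005,0,0,0,-1],
    [0.14,0.003,-0.005,0,0,0,-1],
    [0.14,0,0,0,0,0,-1],
    [0.14,0,0,0,0,0,-1],
    [0,0,0,0,0,0,-1],
    [0,0,0,0,0,0,-1],
  ],
)

```text
time_s: 7.25
tcp_pos: [0.4679, -0.2502, 0.1555]
eef_rot: [-139.5, 0.9, -173.1]
contact_force: [-0.1, -1.3, -2.2]
gripper_width: 0.052
```

```bash
python3 -c "
from h import *
G=[.465,-.257,.036]
gr(-173.1,45,G,-0.0)
r.get_state()
cv2.imwrite('pics/s2.png',r.capture('scene')[100:340,150:470,::-1].repeat(2,0).repeat(2,1))"
```

```text
t 7.25 pos [ 0.4679 -0.2502  0.1555] rpy [-139.46    0.86 -173.15] j [ 11.1   7.6 -58.   61.8 -47.4 -57.3] F [-0.1 -1.3 -2.2] w 0.052
  shift(tool mm) [  5.7  71.3 113.8] rotvec [ 0.0778  0.0105 -0.0108]
```

View pics/s2.png

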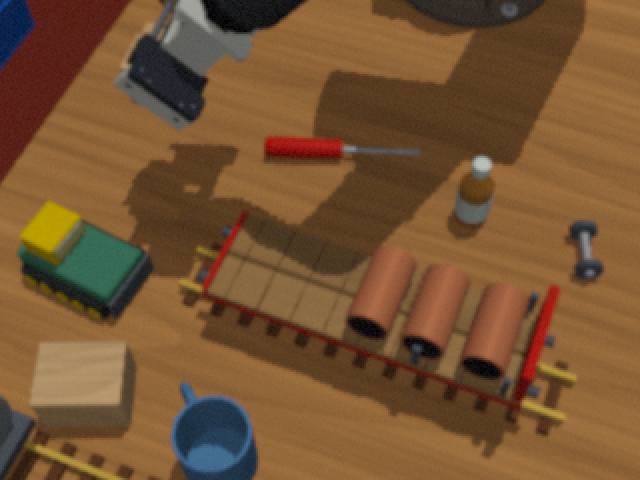

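```bash
python3 -c "
from h import *
gr(-173.1,45,[.483,-.295,.085])"
```

```text
t 7.3 pos [ 0.4681 -0.2503  0.1556] rpy [-139.48    0.9  -173.18] j [ 11.1   7.6 -58.   61.8 -47.4 -57.3] F [-0.7  0.5 -2.4] w 0.0518
  shift(tool mm) [ -8.2   9.4 102.7] rotvec [ 0.0781  0.0106 -0.0116]
```

Emit:
step_arm(
  deltas=[
    [0,0,0,-2,2,25,-1],
    [0,0,0,-2,2,25,-1],
    [0.03,0.005,-0.006,-2,3,25,-1],
    [0.04,0.005,-0.006,-2,2,25,-1],
    [0,0,0,0,0,0,-1],
  ],
)

```text
time_s: 7.8
tcp_pos: [0.5082, -0.3112, 0.0886]
eef_rot: [-136.3, -0.3, -174.3]
contact_force: [-1.2, -0.8, -3.1]
gripper_width: 0.052
```

```bash
python3 -c "
from h import *
gr(-173.1,45,[.483,-.295,.06])
gr(-173.1,45,[.483,-.295,.037])"
```

```text
t 7.8 pos [ 0.5082 -0.3112  0.0886] rpy [-136.26   -0.27 -174.31] j [ -4.2  18.7 -57.9  85.5 -43.1 -70.2] F [-1.2 -0.8 -3.1] w 0.052
  shift(tool mm) [23.  32.8 26.9] rotvec [ 0.022  -0.0181 -0.0117]
t 7.8 pos [ 0.5082 -0.3112  0.0886] rpy [-136.26   -0.27 -174.31] j [ -4.2  18.7 -57.9  85.5 -43.1 -70.2] F [-1.2 -0.8 -3.1] w 0.052
  shift(tool mm) [22.9 48.7 43.5] rotvec [ 0.022  -0.0181 -0.0117]
```

Emit:
step_arm(
  deltas=[
    [-0.13,0,0,5,0,-15,-1],
    [-0.13,0,0,5,0,-15,-1],
    [-0.13,0,0,5,0,-10,-1],
    [-0.13,0,0,5,0,0,-1],
    [-0.13,0,0,5,0,0,-1],
    [-0.11,0,0,5,0,0,-1],
    [0,0,0.13,0,0,0,-1],
    [0,0,0.13,0,0,0,-1],
    [0,0,0.13,0,0,0,-1],
    [0,0,0.13,0,0,0,-1],
  ],
)

```text
time_s: 8.8
tcp_pos: [0.4834, -0.293, 0.1262]
eef_rot: [-174.0, 4.5, 155.4]
contact_force: [0.8, -0.9, -2.0]
gripper_width: 0.0517
```

```bash
python3 -c "
from h import *
gr(132,0,[.45,-.30,.14])"
```

```text
t 8.8 pos [ 0.4834 -0.293   0.1262] rpy [-174.04    4.46  155.39] j [ -6.6  12.6 -29.2   9.8 -46.2 -24.9] F [ 0.8 -0.9 -2. ] w 0.0517
  shift(tool mm) [ 27.8 -19.8   5.1] rotvec [-0.0866  0.0978  0.4036]
```

Continue yawing, then re-tilt.

Emit:
step_arm(
  deltas=[
    [-0.02,0.02,0.12,5,-4,0,-1],
    [-0.02,0.02,0.12,5,-4,0,-1],
    [-0.02,0.02,0.1,5,-4,0,-1],
    [0.1,0.01,0,5,-4,0,-1],
    [0.13,0.01,0,4,0,0,-1],
    [0.13,0,0,0,0,0,-1],
    [0.13,0,0,0,0,0,-1],
    [0.13,0,0,0,0,0,-1],
  ],
)

```text
time_s: 9.6
tcp_pos: [0.4567, -0.2802, 0.1379]
eef_rot: [-145.3, 1.4, 134.2]
contact_force: [-0.8, 1.0, -3.0]
gripper_width: 0.0514
```

```bash
python3 -c "
from h import *
gr(132,45,[.45,-.30,.14])"
```

```text
t 9.6 pos [ 0.4567 -0.2802  0.1379] rpy [-145.3     1.36  134.16] j [  4.8  23.  -26.8  23.7 -69.5 -65.3] F [-0.8  1.  -3. ] w 0.0514
  shift(tool mm) [ -8.7 -19.8  27.7] rotvec [0.1802 0.0425 0.0138]
```

Emit:
step_arm(
  deltas=[
    [0.07,0.015,0.005,-2,-4,5,-1],
    [0.06,0.015,0.005,-2,-4,5,-1],
    [0.05,0.01,0.003,-2,-4,5,-1],
    [0,0,0,-2,-4,5,-1],
    [0,0,0,0,0,0,-1],
  ],
)

```text
time_s: 10.1
tcp_pos: [0.4451, -0.294, 0.1317]
eef_rot: [-135.7, -0.7, 132.2]
contact_force: [-0.4, -0.5, -1.0]
gripper_width: 0.052
```

```bash
python3 -c "
from h import *
gr(132,45,[.45,-.295,.065])
gr(132,45,[.45,-.295,.042])"
```

```text
t 10.1 pos [ 0.4451 -0.294   0.1317] rpy [-135.71   -0.72  132.2 ] j [  4.9  28.7 -24.9  25.4 -75.9 -67.6] F [-0.4 -0.5 -1. ] w 0.052
  shift(tool mm) [-5.  48.4 64.7] rotvec [ 0.0124 -0.0064  0.0113]
t 10.1 pos [ 0.4451 -0.294   0.1317] rpy [-135.71   -0.72  132.2 ] j [  4.9  28.7 -24.9  25.4 -75.9 -67.6] F [-0.4 -0.5 -1. ] w 0.052
  shift(tool mm) [-5.3 64.5 81.1] rotvec [ 0.0124 -0.0064  0.0113]
```

Emit:
step_arm(
  deltas=[
    [0.004,-0.002,0.004,-2,16,20,-1],
    [0.004,-0.002,0.004,-2,16,20,-1],
    [0.004,-0.002,0.003,-1,16,20,-1],
    [0,0,0,0,12,12,-1],
    [0,0,0,0,0,0,-1],
  ],
)

```text
time_s: 10.6
tcp_pos: [0.4446, -0.2999, 0.0398]
eef_rot: [-136.5, 0.2, 131.8]
contact_force: [-0.8, 1.3, -1.7]
gripper_width: 0.0517
```

```bash
python3 -c "
from h import *
gr(132,45,[.45,-.295,.038])
cv2.imwrite('pics/s3.png',cv2.resize(r.capture('scene')[100:260,150:350,::-1],None,fx=3.5,fy=3.5,interpolation=2))"
```

```text
t 10.6 pos [ 0.4446 -0.2999  0.0398] rpy [-136.5     0.19  131.77] j [  4.   35.  -29.1  27.8 -65.5 -73.1] F [-0.8  1.3 -1.7] w 0.0517
  shift(tool mm) [ 0.   6.  15.3] rotvec [ 0.0262 -0.0004 -0.0052]
```

View pics/s3.png

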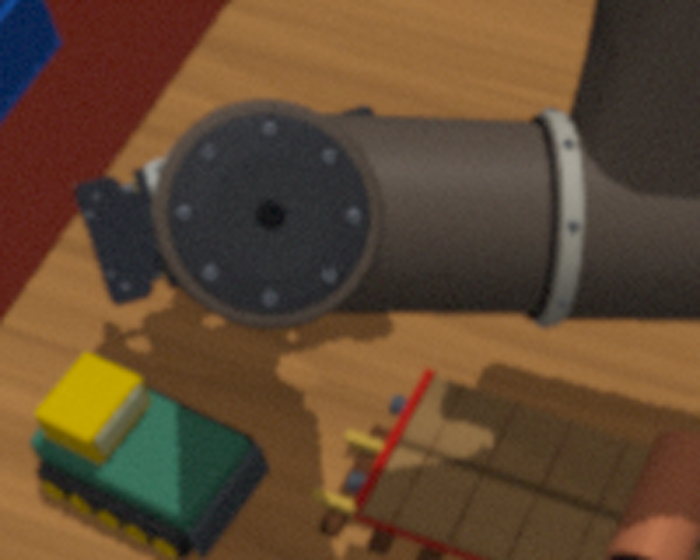

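Emit:
step_arm(
  deltas=[
    [0.015,0,-0.003,0,4,8,-1],
    [0.011,0,-0.002,0,3,6,-1],
    [0,0,0,0,0,0,-1],
  ],
)

```text
time_s: 10.95
tcp_pos: [0.4433, -0.3031, 0.028]
eef_rot: [-135.3, 0.2, 132.0]
contact_force: [0.1, 0.4, -2.1]
gripper_width: 0.052
```

```bash
python3 -c "
from h import *
gr(132,45,[.45,-.295,.036])"
```

```text
t 10.95 pos [ 0.4433 -0.3031  0.028 ] rpy [-135.3     0.23  131.98] j [  3.9  36.4 -29.6  28.8 -64.9 -74.2] F [ 0.1  0.4 -2.1] w 0.052
  shift(tool mm) [1.5 1.7 6. ] rotvec [ 0.0053  0.0026 -0.003 ]
```

Emit:
step_arm(
  deltas=[
    [0.004,0.002,-0.002,0,1.5,1.5,-1],
    [0,0,0,0,1,1,-1],
    [0,0,0,0,1,1,-1],
    [0,0,0,0,0,0,-1],
  ],
)

```text
time_s: 11.35
tcp_pos: [0.444, -0.3029, 0.0233]
eef_rot: [-135.1, 0.1, 132.0]
contact_force: [-0.8, 0.1, -1.6]
gripper_width: 0.0521
```

```bash
python3 -c "
from h import *
gr(132,45,[.45,-.295,.036])"
```

```text
t 11.35 pos [ 0.444  -0.3029  0.0233] rpy [-1.3511e+02  9.0000e-02  1.3201e+02] j [  4.   37.  -29.5  28.8 -64.6 -74.3] F [-0.8  0.1 -1.6] w 0.0521
  shift(tool mm) [ 1.9 -2.1  3.1] rotvec [ 0.002   0.0012 -0.001 ]
```

Emit:
step_arm(
  deltas=[
    [0,0,0,0,0.9,0.9,-1],
    [0,0,0,0,0.9,0.9,-1],
    [0,0,0,0,0,0,-1],
  ],
)

```text
time_s: 11.65
tcp_pos: [0.4443, -0.3028, 0.0235]
eef_rot: [-135.0, 0.2, 132.1]
contact_force: [-0.5, 0.1, -1.7]
gripper_width: 0.0519
```

```bash
python3 -c "
from h import *
gr(132,45,[.45,-.295,.036])"
```

```text
t 11.65 pos [ 0.4443 -0.3028  0.0235] rpy [-134.96    0.15  132.07] j [  4.   37.  -29.5  28.9 -64.7 -74.4] F [-0.5  0.1 -1.7] w 0.0519
  shift(tool mm) [ 2.  -2.1  3.5] rotvec [-0.0006  0.0027 -0.0011]
```

Emit:
step_arm(
  deltas=[
    [0,0,0,0,2.5,2.5,-1],
    [0,0,0,0,0,0,-1],
  ],
)

```text
time_s: 11.85
tcp_pos: [0.4449, -0.3029, 0.0237]
eef_rot: [-134.8, 0.3, 132.1]
contact_force: [0.2, -0.2, -2.7]
gripper_width: 0.0523
```

```bash
python3 -c "
from h import *
gr(132,45,[.45,-.295,.036])"
```

```text
t 11.85 pos [ 0.4449 -0.3029  0.0237] rpy [-134.76    0.27  132.14] j [  4.1  37.1 -29.5  29.1 -64.8 -74.6] F [ 0.2 -0.2 -2.7] w 0.0523
  shift(tool mm) [ 2.5 -2.2  3.8] rotvec [-0.0042  0.0051 -0.0016]
```

Emit:
step_arm(
  deltas=[
    [0,0,0,0,4,4,-1],
    [0,0,0,0,0,0,-1],
  ],
)

```text
time_s: 12.05
tcp_pos: [0.4455, -0.303, 0.023]
eef_rot: [-134.5, 0.4, 132.2]
contact_force: [0.6, 0.8, -2.6]
gripper_width: 0.0518
```

```bash
python3 -c "
from h import *
gr(132,45,[.45,-.295,.036]);print(r.get_state()['joint_torque'])
cv2.imwrite('pics/w3.png',r.capture('wrist')[:,:,::-1])"
```

```text
t 12.05 pos [ 0.4455 -0.303   0.023 ] rpy [-134.48    0.44  132.23] j [  4.2  37.3 -29.5  29.3 -64.9 -75. ] F [ 0.6  0.8 -2.6] w 0.0518
  shift(tool mm) [ 3.  -3.   3.7] rotvec [-0.0091  0.0082 -0.0025]
[ 2.26600631e-01 -6.54695606e+01  1.41741943e+01  3.62559557e+00
 -3.50238226e+00 -6.26085140e-02]
```

View pics/w3.png

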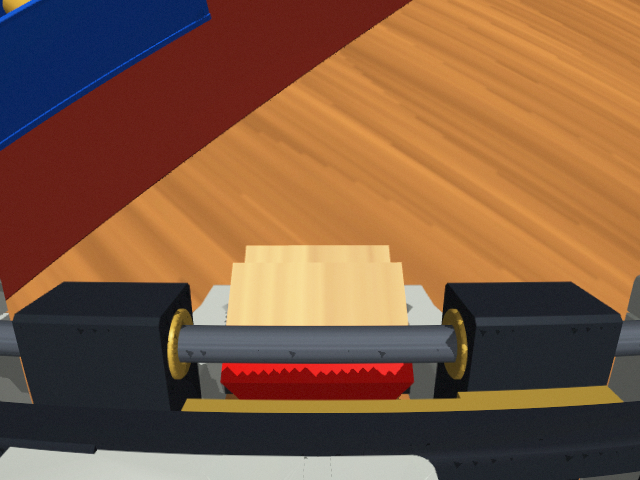

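Emit:
step_arm(
  deltas=[
    [0,0,0,0,0,0,0.2],
    [0,0,0,0,0,0,1],
    [0,0,0,0,0,0,1],
    [0,0,0,0,0,0,1],
    [0,0,0,0,0,0,1],
  ],
)

```text
time_s: 12.6
tcp_pos: [0.4451, -0.3036, 0.0215]
eef_rot: [-134.5, 0.4, 132.2]
contact_force: [-0.3, -1.0, 0.0]
gripper_width: 0.0792
```

```bash
python3 -c "
from h import *
gr(132,45,[.45,-.295,.036])
cv2.imwrite('pics/w4.png',r.capture('wrist')[:,:,::-1])"
```

```text
t 12.6 pos [ 0.4451 -0.3036  0.0215] rpy [-134.5     0.38  132.18] j [  4.1  37.4 -29.6  29.4 -64.7 -75. ] F [-0.3 -1.   0. ] w 0.0792
  shift(tool mm) [ 3.1 -3.5  2.1] rotvec [-0.0087  0.007  -0.0025]
```

View pics/w4.png

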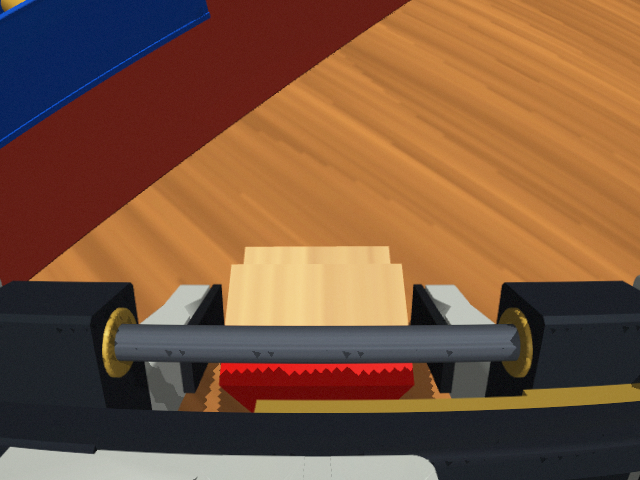

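Emit:
step_arm(
  deltas=[
    [0,0,0,0,0,-15,1],
    [0,0,0,0,0,-30,1],
    [0,0,0,0,0,-30,1],
    [0,0,0,0,0,-30,1],
    [-0.13,0,0,0,0,-30,1],
    [-0.13,0,0,0,0,-30,1],
    [-0.13,0,0,0,0,0,1],
    [-0.13,0,0,0,0,0,1],
    [-0.13,0,0,0,-20,0,1],
    [-0.13,0,0,0,-30,0,1],
  ],
)

```text
time_s: 13.65
tcp_pos: [0.5007, -0.2531, 0.151]
eef_rot: [179.8, 0.4, 132.7]
contact_force: [-0.0, -2.4, 0.3]
gripper_width: 0.0878
```

```bash
python3 -c "
from h import *
gr(132,0,[.455,-.295,.2])
cv2.imwrite('pics/t5.png',cv2.resize(r.capture('top')[200:360,400:600,::-1],None,fx=3.5,fy=3.5,interpolation=2))
cv2.imwrite('pics/w5.png',r.capture('wrist')[:,:,::-1])"
```

```text
t 13.65 pos [ 0.5007 -0.2531  0.151 ] rpy [179.79   0.4  132.75] j [ -6.8  13.2 -20.3   0.1 -56.1 -40.6] F [-0.  -2.4  0.3] w 0.0878
  shift(tool mm) [  0.  -61.9 -30.2] rotvec [0.0038 0.007  0.0131]
```

View pics/w5.png

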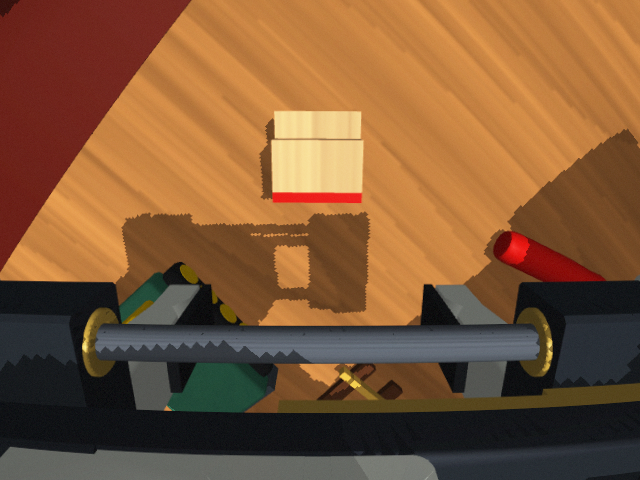

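View pics/t5.png

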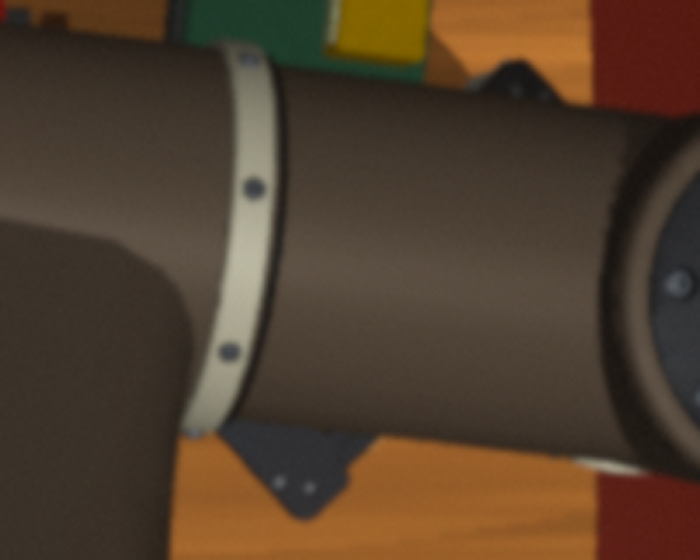

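```bash
python3 -c "
from h import *
i=r.camera_info('wrist')
P=[onz(i,p,.072) for p in ((271.5,139),(363.5,139),(362.5,202.5),(272.5,202.5))]
P=np.array(P);print(P, np.linalg.norm(P[0]-P[1]),np.linalg.norm(P[1]-P[2]))
d=P[1]-P[0]+P[2]-P[3]; print('x-axis ang',np.degrees(np.arctan2(d[1],d[0])))
n=(P[2]+P[3]-P[0]-P[1])/2; n/=np.linalg.norm(n); print('sole dir',n)
sole=(P[2]+P[3])/2; print('center (g=26)',sole-n*.026)
"
```

```text
[[ 0.46542785 -0.31920419  0.072     ]
 [ 0.43030727 -0.28062052  0.072     ]
 [ 0.4571111  -0.25565758  0.072     ]
 [ 0.49282081 -0.29483173  0.072     ]] 0.05217427528290571 0.0366277722693584
x-axis ang 132.33066615735427
sole dir [0.7394944  0.67316271 0.        ]
center (g=26) [ 0.4557391  -0.29274688  0.072     ]
```

Emit:
step_arm(
  deltas=[
    [0,0,0,0,-30,-15,1],
    [0,0,0,0,-30,-15,1],
    [-0.1,0,0,0,-30,-15,1],
    [-0.14,0,0,0,-20,0,1],
    [-0.14,0,0,0,-20,0,1],
    [-0.14,0,0,0,-10,0,1],
    [-0.14,0,0,0,0,0,1],
    [-0.14,0,0,0,0,0,1],
    [0,0,0,0,0,0,1],
  ],
)

```text
time_s: 14.65
tcp_pos: [0.39, -0.3562, 0.1929]
eef_rot: [132.1, 1.4, 132.2]
contact_force: [-1.3, 0.1, -0.8]
gripper_width: 0.0876
```

```bash
python3 -c "
from h import *
G=[.4557,-.2927,.037]
for t in (-45,-50):gr(132.3,t,G,.09)"
```

```text
t 14.65 pos [ 0.39   -0.3562  0.1929] rpy [132.13   1.41 132.21] j [-58.7  18.6  -6.  -47.9 -80.4  26.5] F [-1.3  0.1 -0.8] w 0.0876
  shift(tool mm) [  5.4 -50.7 101.4] rotvec [0.05   0.0181 0.0168]
t 14.65 pos [ 0.39   -0.3562  0.1929] rpy [132.13   1.41 132.21] j [-58.7  18.6  -6.  -47.9 -80.4  26.5] F [-1.3  0.1 -0.8] w 0.0876
  shift(tool mm) [  5.6 -56.9 101.3] rotvec [-0.0373  0.0173  0.0176]
```

Emit:
step_arm(
  deltas=[
    [-0.05,0.01,0.01,2,-20,30,1],
    [-0.04,0.008,0.008,2,-20,30,1],
    [0,0,0,2,-16,30,1],
    [0,0,0,0,0,0,1],
  ],
)

```text
time_s: 15.05
tcp_pos: [0.4109, -0.3329, 0.09]
eef_rot: [127.2, 0.0, 132.1]
contact_force: [-0.1, 0.6, 0.7]
gripper_width: 0.0877
```

```bash
python3 -c "
from h import *
G=[.4557,-.2927,.037]
for b in (.06,0):gr(132.3,-53,G,b)"
```

```text
t 15.05 pos [ 0.4109 -0.3329  0.09  ] rpy [127.21   0.   132.09] j [-59.2  28.5  -9.8 -53.8 -75.4  37.3] F [-0.1  0.6  0.7] w 0.0877
  shift(tool mm) [-0.3 -6.  39. ] rotvec [-0.0036  0.003  -0.0022]
t 15.05 pos [ 0.4109 -0.3329  0.09  ] rpy [127.21   0.   132.09] j [-59.2  28.5  -9.8 -53.8 -75.4  37.3] F [-0.1  0.6  0.7] w 0.0877
  shift(tool mm) [-0.1 -5.8 99. ] rotvec [-0.0036  0.003  -0.0022]
```

Emit:
step_arm(
  deltas=[
    [0,0,0,0,-3,25,1],
    [0,0,0,0,-3,25,1],
    [0,0,0,0,0,25,1],
    [0,0,0,0,0,0,1],
  ],
)

```text
time_s: 15.45
tcp_pos: [0.4543, -0.2955, 0.0419]
eef_rot: [127.6, 0.2, 132.4]
contact_force: [-0.2, -0.0, 0.2]
gripper_width: 0.0879
```

```bash
python3 -c "
from h import *
G=[.4557,-.2927,.037]
for b in (0,):gr(132.3,-53,G,b)"
```

```text
t 15.45 pos [ 0.4543 -0.2955  0.0419] rpy [127.61   0.2  132.39] j [-54.1  31.7 -12.1 -57.5 -68.9  40.1] F [-0.2 -0.   0.2] w 0.0879
  shift(tool mm) [ 1.2 -1.9 24.4] rotvec [-0.0106  0.0009  0.0038]
```

Emit:
step_arm(
  deltas=[
    [-0.005,0,0.002,0.6,-1,13,1],
    [-0.004,0,0.002,0.6,-1,12,1],
    [0,0,0,0,0,0,1],
    [0,0,0,0,0,0,1],
  ],
)

```text
time_s: 15.85
tcp_pos: [0.4691, -0.2826, 0.0274]
eef_rot: [127.2, 0.3, 132.4]
contact_force: [-0.5, -0.5, 0.7]
gripper_width: 0.0874
```

```bash
python3 -c "
from h import *
G=[.4557,-.2927,.037]
for b in (0,):gr(132.3,-53,G,b)"
```

```text
t 15.85 pos [ 0.4691 -0.2826  0.0274] rpy [127.21   0.34 132.45] j [-52.7  33.1 -12.5 -59.3 -67.4  41.4] F [-0.5 -0.5  0.7] w 0.0874
  shift(tool mm) [ 1.6 -2.4 -0.1] rotvec [-0.0036  0.0015  0.0063]
```

Good; close.

Emit:
step_arm(
  deltas=[
    [-0.004,0.001,0.006,1.5,-1.5,0,1],
    [0,0,0,0,0,0,1],
    [0,0,0,0,0,0,-1],
    [0,0,0,0,0,0,-1],
    [0,0,0,0,0,0,-1],
    [0,0,0,0,0,0,-1],
    [0,0,0,0,0,0,-1],
    [0,0,0,0,0,0,-1],
  ],
  squeeze=35,
)

```text
time_s: 16.65
tcp_pos: [0.4666, -0.2839, 0.0271]
eef_rot: [127.0, 0.1, 132.2]
contact_force: [0.1, 0.2, 0.2]
gripper_width: 0.0516
```

```bash
python3 -c "
from h import *
G=[.4557,-.2927,.037]
gr(132.3,-53,G,0)
s=r.get_state(); R=Ro.from_euler('xyz',s['eef_rot'],degrees=True)
print('up in tool',R.inv().apply([0,0,1]))"
```

```text
t 16.65 pos [ 0.4666 -0.2839  0.0271] rpy [1.2700e+02 1.0000e-01 1.3218e+02] j [-53.1  33.2 -12.6 -59.3 -67.6  41.5] F [0.1 0.2 0.2] w 0.0516
  shift(tool mm) [ 0.9 -0.5  1.8] rotvec [-0.0001  0.0027  0.0001]
up in tool [-0.00173115  0.79860077 -0.60185863]
```

Emit:
step_arm(
  deltas=[
    [0,0,0,0,10,-7.5,-1],
    [0,0,0,0,24,-18,-1],
    [0,0,0,0,24,-18,-1],
    [0,0,0,0,24,-18,-1],
    [0.13,0,0,0,24,-18,-1],
    [0.13,0,0,0,10,-10,-1],
    [0.13,0,0,0,0,-10,-1],
    [0.13,0,0,0,0,-10,-1],
    [0.13,0,0,0,0,0,-1],
    [0.13,0,0,0,0,0,-1],
  ],
)

```text
time_s: 17.65
tcp_pos: [0.4562, -0.2964, 0.2052]
eef_rot: [172.8, 0.5, 131.2]
contact_force: [-1.8, -0.3, -3.8]
gripper_width: 0.0519
```

```bash
python3 -c "
from h import *
gr(180,0,[.58,-.10,.25])"
```

```text
t 17.65 pos [ 0.4562 -0.2964  0.2052] rpy [172.84   0.51 131.24] j [-16.8   7.9 -16.9  -6.6 -61.1 -29. ] F [-1.8 -0.3 -3.8] w 0.0519
  shift(tool mm) [ 65.8 224.1   1.6] rotvec [ 0.1135  0.0615 -0.8494]
```

Emit:
step_arm(
  deltas=[
    [0.05,0.01,-0.12,0,0,-10,-1],
    [0.05,0.01,-0.12,0,0,-5,-1],
    [0,0,-0.12,0,0,0,-1],
    [0,0,-0.12,0,0,0,-1],
    [0,0,-0.12,0,0,0,-1],
    [0,0,-0.12,0,0,0,-1],
    [0,0,-0.1,0,0,0,-1],
    [0,0,0,0,0,0,-1],
  ],
)

```text
time_s: 18.45
tcp_pos: [0.4537, -0.2902, 0.227]
eef_rot: [179.6, 0.9, -179.9]
contact_force: [0.2, -0.5, -1.8]
gripper_width: 0.0522
```

```bash
python3 -c "
from h import *
gr(180,0,[.6015,-.035,.24])"
```

```text
t 18.45 pos [ 0.4537 -0.2902  0.227 ] rpy [ 179.57    0.94 -179.87] j [-12.2   7.3 -16.7  -0.7 -65.2  12.6] F [ 0.2 -0.5 -1.8] w 0.0522
  shift(tool mm) [-148.3  254.8   10.4] rotvec [0.0076 0.0164 0.0022]
```

Emit:
step_arm(
  deltas=[
    [0,0.005,0,-18.5,32,0,-1],
    [0,0.005,0,-18.5,32,0,-1],
    [0,0.005,0,-18.5,32,0,-1],
    [0,0,0,-18.5,32,0,-1],
    [0,0,0,-18.5,32,0,-1],
    [0.1,0,0,-18.5,32,0,-1],
    [0.13,0,0,-18.5,32,0,-1],
    [0.13,0,0,-16,28,0,-1],
    [0.13,0,0,0,0,0,-1],
    [0.13,0,0,0,0,0,-1],
  ],
)

```text
time_s: 19.45
tcp_pos: [0.6081, -0.0318, 0.23]
eef_rot: [-144.1, 1.7, 177.4]
contact_force: [-0.1, -1.4, -2.2]
gripper_width: 0.0521
```

```bash
python3 -c "
from h import *
gr(180,37,[.6015,-.035,.2])
gr(180,37,[.6015,-.035,.115])"
```

```text
t 19.45 pos [ 0.6081 -0.0318  0.23  ] rpy [-144.14    1.67  177.44] j [ 32.2  19.6 -21.4  31.2 -72.9 -51.1] F [-0.1 -1.4 -2.2] w 0.0521
  shift(tool mm) [ 7.2 14.3 45.2] rotvec [ 0.0193 -0.0031 -0.0532]
t 19.45 pos [ 0.6081 -0.0318  0.23  ] rpy [-144.14    1.67  177.44] j [ 32.2  19.6 -21.4  31.2 -72.9 -51.1] F [-0.1 -1.4 -2.2] w 0.0521
  shift(tool mm) [  9.7  64.1 114.1] rotvec [ 0.0193 -0.0031 -0.0532]
```

Emit:
step_arm(
  deltas=[
    [0.005,0,-0.018,2,13,23,-1],
    [0.005,0,-0.018,2,13,23,-1],
    [0.005,0,-0.017,2,13,23,-1],
    [0.004,0,0,2,13,23,-1],
    [0,0,0,1,11,20,-1],
    [0,0,0,0,0,0,-1],
  ],
)

```text
time_s: 20.05
tcp_pos: [0.6007, -0.0428, 0.0974]
eef_rot: [-142.7, 0.6, 179.4]
contact_force: [0.2, -0.6, -1.6]
gripper_width: 0.0515
```

```bash
python3 -c "
from h import *
gr(179.8,37,[.6015,-.035,.11])
gr(179.8,37,[.6015,-.035,.102])
cv2.imwrite('pics/s6.png',cv2.resize(r.capture('scene')[170:330,220:440,::-1],None,fx=3.5,fy=3.5,interpolation=2))
cv2.imwrite('pics/w6.png',r.capture('wrist')[:,:,::-1])"
```

```text
t 20.05 pos [ 0.6007 -0.0428  0.0974] rpy [-142.7     0.63  179.43] j [ 31.3  26.8 -32.3  37.5 -58.5 -60. ] F [ 0.2 -0.6 -1.6] w 0.0515
  shift(tool mm) [-0.8 -1.3  4.3] rotvec [-0.0053  0.005  -0.0118]
t 20.05 pos [ 0.6007 -0.0428  0.0974] rpy [-142.7     0.63  179.43] j [ 31.3  26.8 -32.3  37.5 -58.5 -60. ] F [ 0.2 -0.6 -1.6] w 0.0515
  shift(tool mm) [-0.7  3.5 10.7] rotvec [-0.0053  0.005  -0.0118]
```

View pics/s6.png

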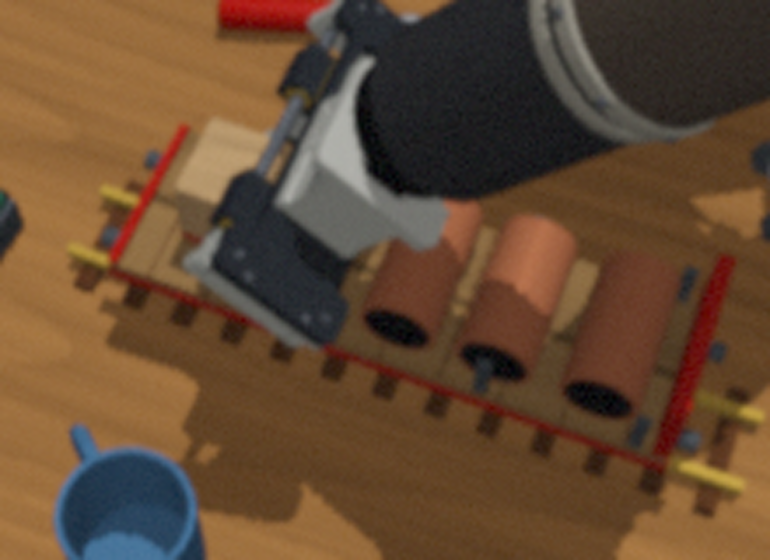

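View pics/w6.png

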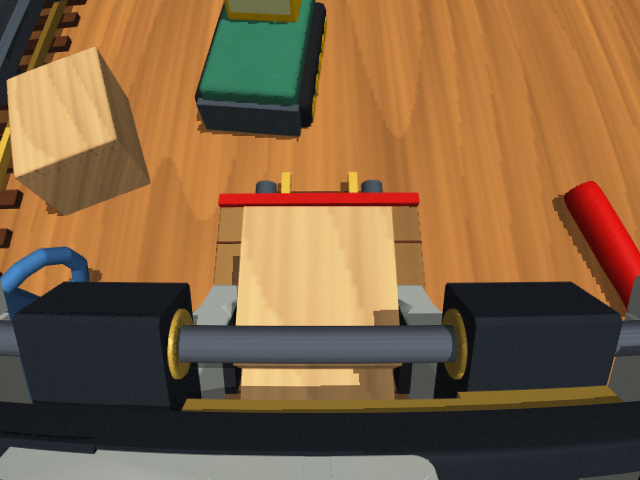

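Emit:
step_arm(
  deltas=[
    [-0.003,0.003,-0.006,-0.5,1.7,5.5,-1],
    [-0.002,0.002,-0.005,0,1,3,-1],
    [0,0,0,0,0,0,-1],
  ],
)

```text
time_s: 20.45
tcp_pos: [0.6057, -0.0435, 0.095]
eef_rot: [-143.3, 0.6, 179.8]
contact_force: [-0.2, -0.4, -2.0]
gripper_width: 0.0518
```

```bash
python3 -c "
from h import *
gr(179.8,37,[.6015,-.035,.102])"
```

```text
t 20.45 pos [ 0.6057 -0.0435  0.095 ] rpy [-143.27    0.58  179.84] j [ 30.8  26.9 -32.1  37.7 -57.8 -59.3] F [-0.2 -0.4 -2. ] w 0.0518
  shift(tool mm) [4.3 2.4 8.3] rotvec [ 0.0046  0.0085 -0.0056]
```

Emit:
step_arm(
  deltas=[
    [0.004,0.004,-0.003,4,2,4,-1],
    [0,0.004,-0.002,0,0,0,-1],
    [0,0,0,0,0,0,-1],
  ],
)

```text
time_s: 20.75
tcp_pos: [0.602, -0.044, 0.0914]
eef_rot: [-143.1, 0.1, 179.8]
contact_force: [0.6, -0.5, -3.0]
gripper_width: 0.0517
```

```bash
python3 -c "
from h import *
gr(179.8,37,[.6015,-.035,.102])"
```

```text
t 20.75 pos [ 0.602  -0.044   0.0914] rpy [-1.4308e+02  1.3000e-01  1.7977e+02] j [ 30.9  27.2 -32.3  37.5 -57.9 -59.3] F [ 0.6 -0.5 -3. ] w 0.0517
  shift(tool mm) [0.5 0.8 5.1] rotvec [ 0.0014  0.0014 -0.0018]
```

Emit:
step_arm(
  deltas=[
    [0,0,0,0.5,1.2,2,-1],
    [0,0,0,0,1,1.2,-1],
    [0,0,0,0,0,0,-1],
  ],
)

```text
time_s: 21.05
tcp_pos: [0.6016, -0.044, 0.0874]
eef_rot: [-143.1, 0.1, 179.8]
contact_force: [0.4, -1.4, -1.4]
gripper_width: 0.052
```

```bash
python3 -c "
from h import *
gr(179.8,37,[.6015,-.035,.102])"
```

```text
t 21.05 pos [ 0.6016 -0.044   0.0874] rpy [-1.4307e+02  1.5000e-01  1.7978e+02] j [ 30.9  27.4 -32.6  37.7 -57.4 -59.7] F [ 0.4 -1.4 -1.4] w 0.052
  shift(tool mm) [ 0.1 -1.6  1.9] rotvec [ 0.0013  0.0018 -0.0018]
```

Emit:
step_arm(
  deltas=[
    [0,0,0,0,0.9,1.2,-1],
    [0,0,0,0,0,0,-1],
  ],
)

```text
time_s: 21.25
tcp_pos: [0.6017, -0.0439, 0.0876]
eef_rot: [-143.0, 0.2, 179.8]
contact_force: [0.1, -0.4, -2.3]
gripper_width: 0.0517
```

```bash
python3 -c "
from h import *
gr(179.8,37,[.6015,-.035,.102]); print(r.get_state()['moment'])"
```

```text
t 21.25 pos [ 0.6017 -0.0439  0.0876] rpy [-142.96    0.19  179.8 ] j [ 30.9  27.5 -32.6  37.8 -57.5 -59.8] F [ 0.1 -0.4 -2.3] w 0.0517
  shift(tool mm) [ 0.3 -1.5  2.2] rotvec [-0.0007  0.0027 -0.002 ]
[ 2.58361404 -0.03767001 -0.05945529]
```

Emit:
step_arm(
  deltas=[
    [0,0,0,0,0,0,0.3],
    [0,0,0,0,0,0,0.5],
    [0,0,0,0,0,0,1],
    [0,0,0,0,0,0,1],
    [0,0,0,0,0,0,1],
    [0,0,0,0,0,-10,1],
    [0,0,0,0,0,-25,1],
    [0,0,0,0,0,-30,1],
    [0,0,0,0,0,-30,1],
    [0,0,0,0,0,0,1],
  ],
)

```text
time_s: 22.25
tcp_pos: [0.6015, 0.0158, 0.1677]
eef_rot: [-142.9, 0.1, 179.7]
contact_force: [-0.3, 0.2, 1.3]
gripper_width: 0.0871
```

```bash
python3 -c "
from h import *
gr(179.8,0,[.6015,-.0375,.22])
cv2.imwrite('pics/w7.png',r.capture('wrist')[:,:,::-1])"
```

```text
t 22.25 pos [0.6015 0.0158 0.1677] rpy [-1.4294e+02  9.0000e-02  1.7975e+02] j [ 36.7  24.  -24.   31.  -69.4 -55.3] F [-0.3  0.2  1.3] w 0.0871
  shift(tool mm) [ -0.2 -62.6   5.6] rotvec [-0.6469  0.0013 -0.0014]
```

View pics/w7.png

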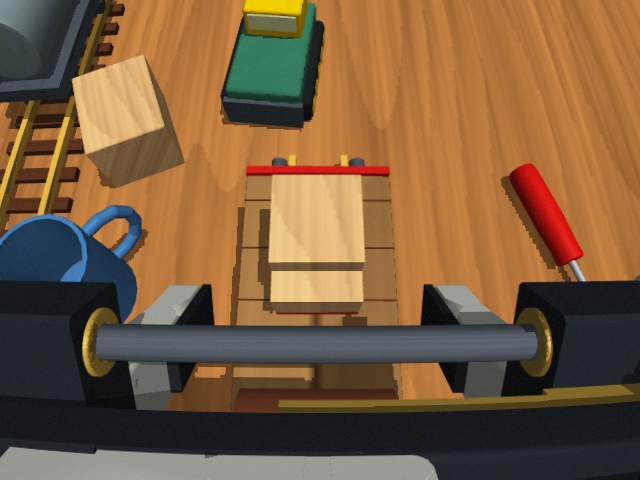

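Run:
```python
from h import *
i=r.camera_info('wrist')
for n,p,z in (('ledge front L',(270.5,306),.111),('ledge front R',(363,305.5),.111),('top rear L',(277.5,171),.127),('top rear R',(361,175),.127),('top front L',(269,262),.127),('top front R',(365,262),.127),('lip L',(247,170),.079),('lip R',(389.5,170),.079),('deckL',(240,250),.075),('deckR',(394,250),.075),('deckL',(234.5,300),.075),('deckR',(398.5,300),.075),('lipin L',(248,175),.079),('lipin R',(389,175),.079)):
    print(n,np.round(onz(i,p,z),4))
a=cv2.imread('pics/w7.png'); cv2.imwrite('pics/w7c.png',cv2.resize(a[150:325,225:410],None,fx=4,fy=4*.8,interpolation=2)[:600])
```

```text
ledge front L [0.6254 0.0027 0.111 ]
ledge front R [0.5739 0.0026 0.111 ]
top rear L [ 0.6224 -0.0741  0.127 ]
top rear R [ 0.5734 -0.0712  0.127 ]
top front L [ 0.6252 -0.0179  0.127 ]
top front R [ 0.5736 -0.0176  0.127 ]
lip L [ 0.6496 -0.1036  0.079 ]
lip R [ 0.5464 -0.1031  0.079 ]
deckL [ 0.6515 -0.0435  0.075 ]
deckR [ 0.547 -0.043  0.075]
deckL [ 0.6531 -0.009   0.075 ]
deckR [ 0.5464 -0.0085  0.075 ]
lipin L [ 0.6487 -0.0994  0.079 ]
lipin R [ 0.5471 -0.099   0.079 ]
```

View pics/w7c.png

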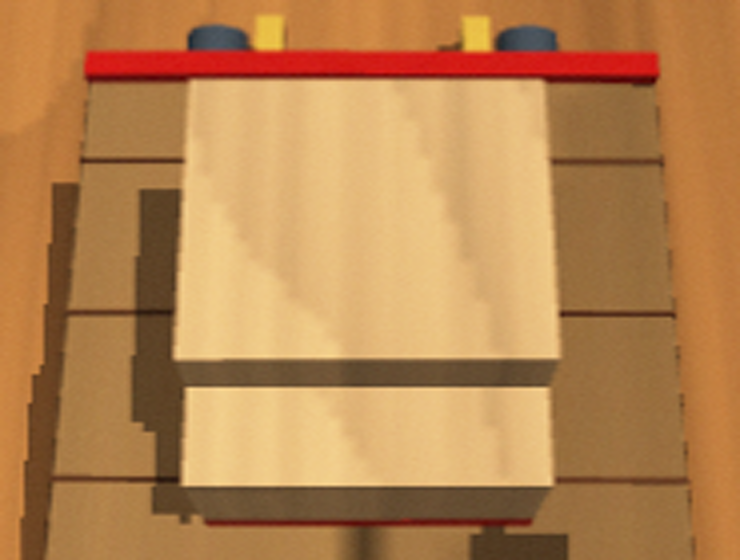

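Emit:
step_arm(
  deltas=[
    [-0.12,0,0,0,0,-15,1],
    [-0.13,0,0,0,0,-15,1],
    [-0.13,0,0,0,0,0,1],
    [-0.13,0,0,0,0,0,1],
    [-0.13,0,0,0,0,0,1],
    [0,0,0,0,-25,0,1],
    [0,0,0,0,-25,0,1],
    [0,0,0,0,0,0,1],
  ],
)

```text
time_s: 23.1
tcp_pos: [0.5984, -0.0185, 0.1893]
eef_rot: [179.0, -0.1, 179.9]
contact_force: [-0.1, 0.4, -0.3]
gripper_width: 0.0877
```

```bash
python3 -c "
from h import *
gr(179.8,0,[.6017,-.038,.15])
gr(179.8,0,[.6017,-.038,.106])
cv2.imwrite('pics/w8.png',r.capture('wrist')[:,:,::-1])"
```

```text
t 23.1 pos [ 0.5984 -0.0185  0.1893] rpy [ 1.7905e+02 -9.0000e-02  1.7989e+02] j [ 16.3  15.  -11.8  -1.1 -63.  -15.9] F [-0.1  0.4 -0.3] w 0.0877
  shift(tool mm) [ -3.5 -20.4  57.9] rotvec [ 0.0166 -0.0016  0.0016]
t 23.1 pos [ 0.5984 -0.0185  0.1893] rpy [ 1.7905e+02 -9.0000e-02  1.7989e+02] j [ 16.3  15.  -11.8  -1.1 -63.  -15.9] F [-0.1  0.4 -0.3] w 0.0877
  shift(tool mm) [ -3.5 -21.1 101.9] rotvec [ 0.0166 -0.0016  0.0016]
```

View pics/w8.png

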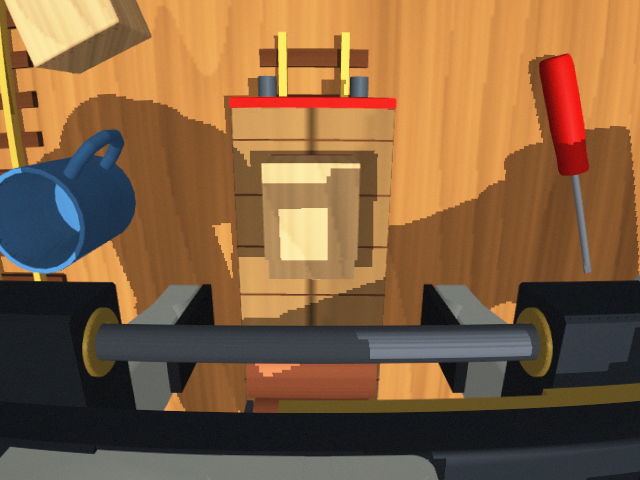

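Chock stands about mid-width (cols 262–358, deck about 238–390). Descend and grip.

Emit:
step_arm(
  deltas=[
    [0.008,0,0,-2,-10,20,1],
    [0.008,0,0,-1.5,-10,20,1],
    [0,0,0,0,0,20,1],
    [0,0,0,0,0,20,1],
    [0,0,0,0,0,0,1],
  ],
)

```text
time_s: 23.65
tcp_pos: [0.6004, -0.0359, 0.1051]
eef_rot: [180.0, -0.2, 179.9]
contact_force: [-0.2, -0.9, -0.7]
gripper_width: 0.0878
```

```bash
python3 -c "
from h import *
gr(179.8,0,[.6017,-.038,.107])"
```

```text
t 23.65 pos [ 0.6004 -0.0359  0.1051] rpy [179.99  -0.21 179.91] j [ 15.1  19.8 -17.6  -0.1 -52.8 -15.2] F [-0.2 -0.9 -0.7] w 0.0878
  shift(tool mm) [-1.4 -2.1 17.1] rotvec [ 0.0001 -0.0037  0.0019]
```

Emit:
step_arm(
  deltas=[
    [0,-0.003,0.002,-1.2,-2,9,1],
    [0,0,0,0,0,8,1],
    [0,0,0,0,0,0,1],
    [0,0,0,0,0,0,1],
  ],
  squeeze=20,
)

```text
time_s: 24.05
tcp_pos: [0.6026, -0.0366, 0.0884]
eef_rot: [-180.0, 0.1, 179.9]
contact_force: [-0.2, 0.0, -0.1]
gripper_width: 0.0878
```

```bash
python3 -c "
from h import *
gr(179.8,0,[.6015,-.038,.107])"
```

```text
t 24.05 pos [ 0.6026 -0.0366  0.0884] rpy [-1.7999e+02  5.0000e-02  1.7990e+02] j [ 15.1  20.8 -18.6   0.  -50.5 -15.2] F [-0.2  0.  -0.1] w 0.0878
  shift(tool mm) [ 1.1 -1.4  0.4] rotvec [-0.0001  0.0009  0.0018]
```

Emit:
step_arm(
  deltas=[
    [0,0,0.002,1,0,0,1],
    [0,0,0,0,0,0,0.1],
    [0,0,0,0,0,0,-1],
    [0,0,0,0,0,0,-1],
    [0,0,0,0,0,0,-1],
    [0,0,0,0,0,0,-1],
    [0,0,0,0,0,0,-1],
    [0,0,0,0,0,0,-1],
  ],
)

```text
time_s: 24.85
tcp_pos: [0.6025, -0.0365, 0.0906]
eef_rot: [180.0, 0.2, 179.8]
contact_force: [-0.1, -0.6, 0.3]
gripper_width: 0.0518
```

```bash
python3 -c "
from h import *
gr(179.8,0,[.6015,-.038,.107])
i=r.camera_info('top');a=r.capture('top')[:,:,::-1];cv2.imwrite('pics/t9.png',cv2.resize(a[150:290,170:430],None,fx=3,fy=3,interpolation=2))"
```

```text
t 24.85 pos [ 0.6025 -0.0365  0.0906] rpy [179.97   0.24 179.78] j [ 15.1  20.6 -18.7   0.  -50.5 -15.3] F [-0.1 -0.6  0.3] w 0.0518
  shift(tool mm) [ 1.  -1.5  2.6] rotvec [ 0.0006  0.0042 -0.0004]
```

View pics/t9.png

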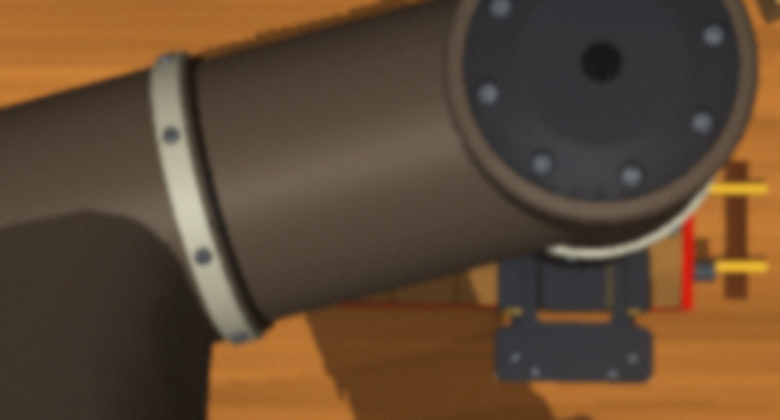

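Emit:
step_arm(
  deltas=[
    [0,0,0,0,4,0.5,-1],
    [0,0,0,0,7,0.5,-1],
    [0,0,0,0,7,0,-1],
    [0,0,0,0,7,0,-1],
    [0,0,0,0,5,0,-1],
    [0,0,0,0,0,0,-1],
  ],
)

```text
time_s: 25.5
tcp_pos: [0.6034, -0.0054, 0.0907]
eef_rot: [-179.9, 0.3, 179.8]
contact_force: [0.0, -2.4, 1.9]
gripper_width: 0.0521
```

```bash
python3 -c "
from h import *
gr(179.8,0,[.602,.045,.107])
cv2.imwrite('pics/s10.png',cv2.resize(r.capture('scene')[180:320,230:440,::-1],None,fx=3.5,fy=3.5,interpolation=2))"
```

```text
t 25.5 pos [ 0.6034 -0.0054  0.0907] rpy [-179.91    0.31  179.82] j [ 18.1  20.5 -18.8   0.2 -50.4 -18.5] F [ 0.  -2.4  1.9] w 0.0521
  shift(tool mm) [ 1.5 50.4  2.6] rotvec [-0.0016  0.0054  0.0003]
```

View pics/s10.png

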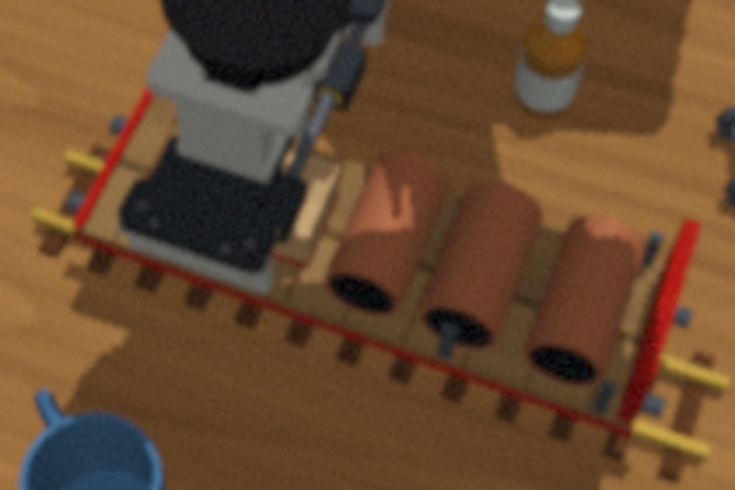

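Emit:
step_arm(
  deltas=[
    [0,0.002,0,0.5,2.5,0,-1],
    [0,0.002,0,0.5,2.5,0,-1],
    [0,0.001,0,0.4,2.5,0,-1],
    [0,0,0,0,2.5,0,-1],
    [0,0,0,0,2.5,0,-1],
    [0,0,0,0,2.5,0,-1],
    [0,0,0,0,2.5,0,-1],
    [0,0,0,0,2.5,0,-1],
    [0,0,0,0,2.5,0,-1],
    [0,0,0,0,2.5,0,-1],
  ],
)

```text
time_s: 26.55
tcp_pos: [0.6016, 0.0204, 0.0907]
eef_rot: [-179.9, -0.0, 179.7]
contact_force: [0.1, -3.9, 2.4]
gripper_width: 0.0519
```

```bash
python3 -c "
from h import *
gr(179.8,0,[.602,.045,.107])
cv2.imwrite('pics/s11.png',cv2.resize(r.capture('scene')[180:320,230:440,::-1],None,fx=3.5,fy=3.5,interpolation=2))"
```

```text
t 26.55 pos [0.6016 0.0204 0.0907] rpy [-1.7989e+02 -3.0000e-02  1.7973e+02] j [ 20.6  20.6 -18.7   0.1 -50.8 -20.9] F [ 0.1 -3.9  2.4] w 0.0519
  shift(tool mm) [-0.3 24.6  2.6] rotvec [-0.002  -0.0005 -0.0012]
```

View pics/s11.png

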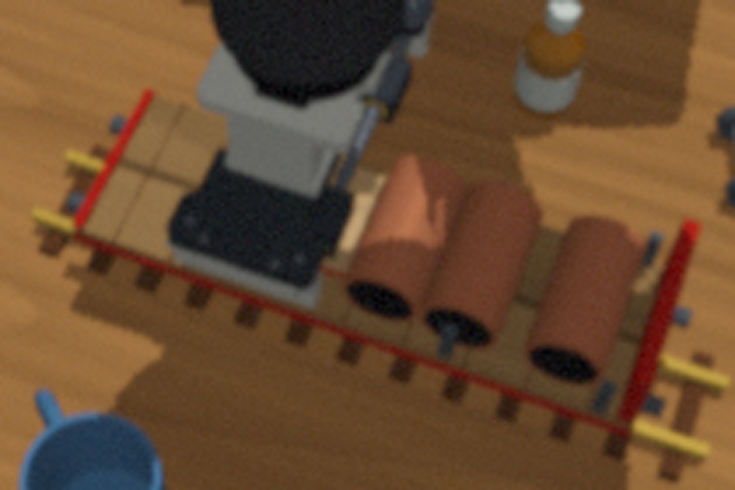

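Emit:
step_arm(
  deltas=[
    [0,0,0,0,2.2,0,-1],
    [0,0,0,0,2.2,0,-1],
    [0,0,0,0,2.2,0,-1],
    [0,0,0,0,2.2,0,-1],
    [0,0,0,0,2.2,0,-1],
    [0,0,0,0,2.2,0,-1],
    [0,0,0,0,2.2,0,-1],
  ],
)

```text
time_s: 27.3
tcp_pos: [0.6016, 0.037, 0.0907]
eef_rot: [-179.9, -0.0, 179.7]
contact_force: [-0.7, -4.8, 2.1]
gripper_width: 0.0518
```

```bash
python3 -c "
from h import *
gr(179.8,0,[.602,.045,.107])
cv2.imwrite('pics/s12.png',cv2.resize(r.capture('scene')[180:320,230:440,::-1],None,fx=3.5,fy=3.5,interpolation=2))"
```

```text
t 27.3 pos [0.6016 0.037  0.0907] rpy [-1.7987e+02 -4.0000e-02  1.7973e+02] j [ 22.1  20.7 -18.6   0.1 -50.9 -22.5] F [-0.7 -4.8  2.1] w 0.0518
  shift(tool mm) [-0.4  8.   2.7] rotvec [-0.0023 -0.0007 -0.0013]
```

View pics/s12.png

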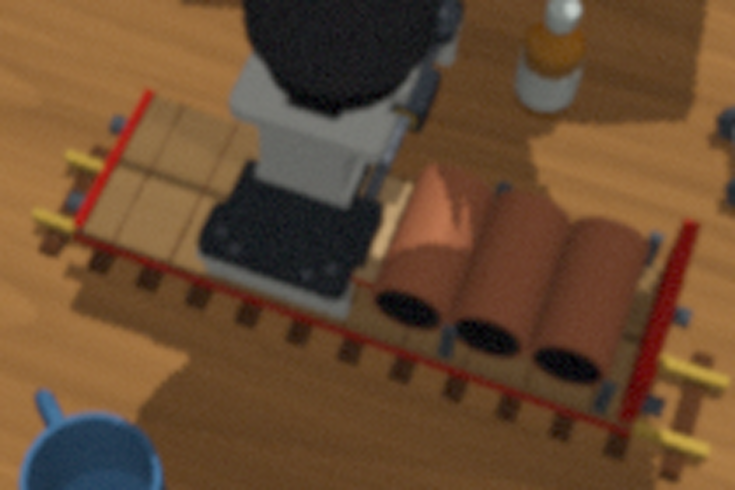

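Emit:
step_arm(
  deltas=[
    [0,0,0,0,2,0,-1],
    [0,0,0,0,2,0,-1],
    [0,0,0,0,2,0,-1],
    [0,0,0,0,2,0,-1],
  ],
)

```text
time_s: 27.75
tcp_pos: [0.6016, 0.0456, 0.0908]
eef_rot: [-179.9, -0.1, 179.7]
contact_force: [-0.5, -5.5, 3.6]
gripper_width: 0.0518
```

```bash
python3 -c "
from h import *
gr(179.8,0,[.602,.05,.107])
cv2.imwrite('pics/s13.png',cv2.resize(r.capture('scene')[180:320,230:440,::-1],None,fx=3.5,fy=3.5,interpolation=2))"
```

```text
t 27.75 pos [0.6016 0.0456 0.0908] rpy [-1.7986e+02 -5.0000e-02  1.7972e+02] j [ 22.9  20.7 -18.5   0.1 -50.9 -23.3] F [-0.5 -5.5  3.6] w 0.0518
  shift(tool mm) [-0.4  4.4  2.7] rotvec [-0.0025 -0.0009 -0.0014]
```

View pics/s13.png

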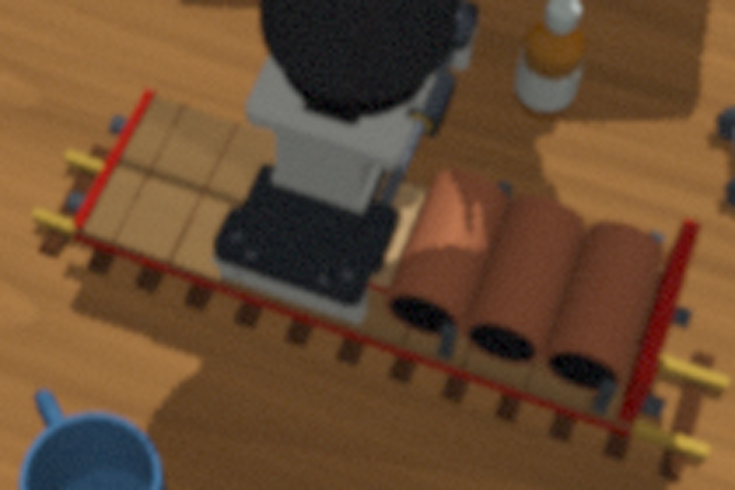

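Emit:
step_arm(
  deltas=[
    [0,0,0,0,1.5,0,-1],
    [0,0,0,0,1.5,0,-1],
  ],
)

```text
time_s: 28.0
tcp_pos: [0.6015, 0.0486, 0.0908]
eef_rot: [-179.8, -0.1, 179.7]
contact_force: [1.1, -13.4, 3.8]
gripper_width: 0.0524
```

Emit:
step_arm(
  deltas=[
    [0,0,0,0,0,0,-1],
    [0,0,0,0,0,0,-1],
  ],
)

```text
time_s: 28.2
tcp_pos: [0.6016, 0.0484, 0.0908]
eef_rot: [-179.8, -0.1, 179.7]
contact_force: [-0.6, -4.2, 3.4]
gripper_width: 0.0521
```

```bash
python3 -c "
from h import *
gr(179.8,0,[.602,.05,.107])
i=r.camera_info('scene');a=r.capture('scene')[:,:,::-1];cv2.imwrite('pics/s14.png',a)
cv2.imwrite('pics/s14c.png',cv2.resize(a[205:310,325:440],None,fx=5.5,fy=5.5,interpolation=2))
"
```

```text
t 28.2 pos [0.6016 0.0484 0.0908] rpy [-1.7979e+02 -7.0000e-02  1.7973e+02] j [ 23.2  20.8 -18.5   0.2 -50.9 -23.6] F [-0.6 -4.2  3.4] w 0.0521
  shift(tool mm) [-0.4  1.6  2.7] rotvec [-0.0036 -0.0012 -0.0013]
```

View pics/s14c.png

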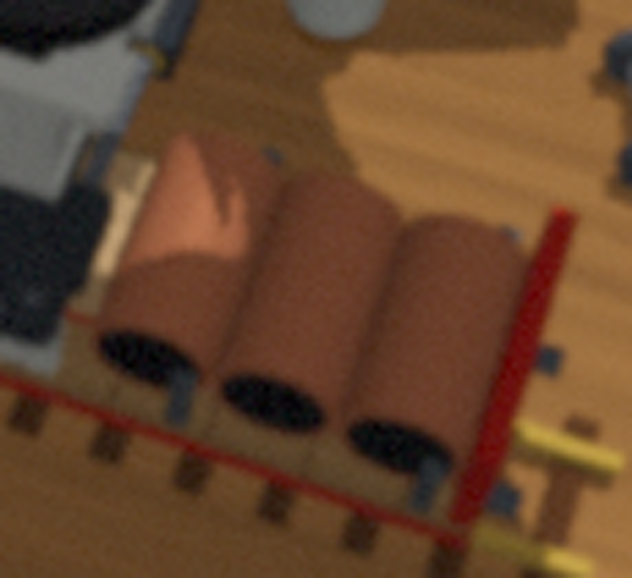

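Emit:
step_arm(
  deltas=[
    [0,0,0,0,1,0,-1],
    [0,0,0,0,0,0,-0.1],
    [0,0,0,0,0,0,0.2],
    [0,0,0,0,0,0,1],
    [0,0,0,0,0,0,1],
    [0,0,0,0,0,0,1],
    [0,0,0,0,0,-20,1],
    [0,0,0,0,0,-40,1],
    [0,0,0,0,0,-40,1],
  ],
)

```text
time_s: 29.15
tcp_pos: [0.5977, 0.0508, 0.1853]
eef_rot: [-179.7, -0.8, 179.7]
contact_force: [0.5, 0.5, 0.1]
gripper_width: 0.0869
```

```bash
python3 -c "
from h import *
gr(179.8,0,[.602,.05,.107])"
```

```text
t 29.15 pos [0.5977 0.0508 0.1853] rpy [-179.68   -0.84  179.72] j [ 23.5  15.8 -11.8  -0.1 -63.4 -23.7] F [0.5 0.5 0.1] w 0.0869
  shift(tool mm) [-5.7 -0.2 97.3] rotvec [-0.0055 -0.0146 -0.0013]
```

Emit:
step_arm(
  deltas=[
    [0,0,0,0,0,-40,1],
    [0,0,0,0,0,-40,1],
    [0,0,0,0,-30,-20,1],
    [0,0,0,15,-48,0,1],
    [0,0,0,15,-48,0,1],
    [0,0,0,15,-48,0,1],
    [0,0,0,15,-48,0,1],
    [0,0,0,15,-48,0,1],
    [0,0,0,15,-45,0,1],
    [0,0,0,0,0,0,1],
  ],
)

```text
time_s: 30.15
tcp_pos: [0.5096, -0.2664, 0.2984]
eef_rot: [-179.9, -0.0, -179.8]
contact_force: [-0.4, 0.9, 0.3]
gripper_width: 0.0876
```

```bash
python3 -c "
from h import *
gr(179.8,0,[.602,.05,.107])
for n in ('top','scene'):
    a=r.capture(n)[:,:,::-1];cv2.imwrite(f'pics/{n}20.png',a)
"
python3 -c "
import cv2
a=cv2.imread('pics/top20.png');cv2.imwrite('pics/top20c.png',cv2.resize(a[170:270,180:440],None,fx=3,fy=3,interpolation=2))
a=cv2.imread('pics/scene20.png');cv2.imwrite('pics/scene20c.png',cv2.resize(a[190:320,230:440],None,fx=3.8,fy=3.8,interpolation=2))"
```

```text
t 30.15 pos [ 0.5096 -0.2664  0.2984] rpy [-1.7991e+02 -1.0000e-02 -1.7978e+02] j [ -8.1   8.9  -5.7   0.1 -75.4   8.2] F [-0.4  0.9  0.3] w 0.0876
  shift(tool mm) [-93.7 316.4 209.9] rotvec [-0.0016 -0.0002  0.0073]
```

View pics/top20c.png

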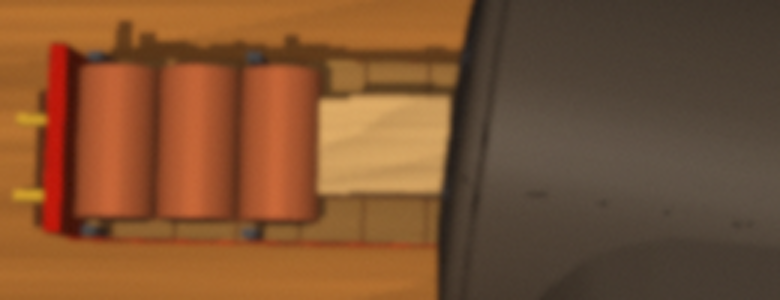

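View pics/scene20c.png

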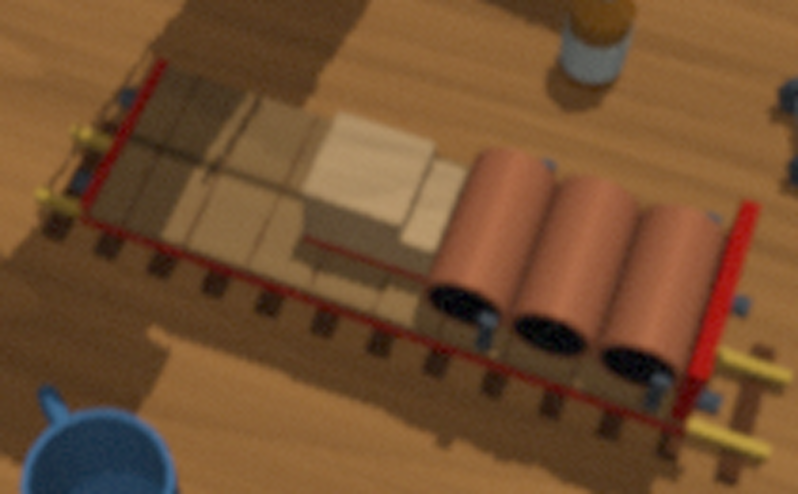

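View pics/top20.png

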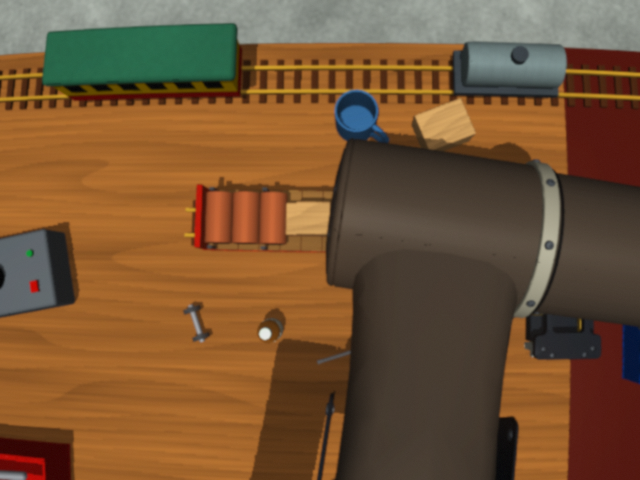

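Run:
```python
from h import *
for nm,px0 in (('top',None),('scene',None)):
    I=r.camera_info(nm); im=cv2.imread(f'pics/{nm}20.png')
    h=cv2.cvtColor(im,cv2.COLOR_BGR2HSV); m=((h[...,0]>=3)&(h[...,0]<13)&(h[...,1]>110)&(h[...,1]<205)&(h[...,2]>70)).astype(np.uint8)*255
    # expected projections, hb inner y=.2235
    for k in range(3):
        print(nm,'tube',k+1,'exp c',np.round(proj(I,[.6015,.2005-.046*k,.098]),1))
    for n,p in (('chock frontedge ledge +x',[.6275,.0855,.111]),('-x',[.5755,.0855,.111]),('chock step top +x',[.6275,.0675,.127]),('-x',[.5755,.0675,.127]),('rear top +x',[.6275,.0135,.127]),('rear -x',[.5755,.0135,.127])):
        print(nm,n,np.round(proj(I,p),1))
T=r.camera_info('top'); a=cv2.imread('pics/top20.png')
# intensity profile along the row through tubes
row=a[212:222,190:335].astype(int).mean(0); 
print([(190+k,int(v[2]),int(v[1])) for k,v in enumerate(row) if 190<=190+k<=300])
# profile across for chock/tube ends
for c in (310,320):
    col=a[175:260,c-3:c+3].astype(int).mean(1); print(c,[(175+k,int(v[2])) for k,v in enumerate(col)])
```

```text
top tube 1 exp c [218.7 218.1]
top tube 2 exp c [245.6 218.2]
top tube 3 exp c [272.9 218.3]
top chock frontedge ledge +x [286.  201.9]
top -x [285.4 233.3]
top chock step top +x [295.9 200.6]
top -x [295.5 232.5]
top rear top +x [329.2 200.8]
top rear -x [328.9 232.8]
scene tube 1 exp c [403.1 266.5]
scene tube 2 exp c [380.5 258.9]
scene tube 3 exp c [358.2 251.5]
scene chock frontedge ledge +x [343.3 255.6]
scene -x [351.9 234.1]
scene chock step top +x [334.9 248.6]
scene -x [343.8 227.1]
scene rear top +x [308.6 239.9]
scene rear -x [318.2 218.8]
[(190, 168, 105), (191, 154, 94), (192, 124, 73), (193, 103, 55), (194, 112, 45), (195, 146, 35), (196, 176, 27), (197, 188, 24), (198, 189, 24), (199, 183, 23), (200, 159, 22), (201, 113, 20), (202, 78, 20), (203, 68, 20), (204, 77, 27), (205, 100, 44), (206, 127, 61), (207, 145, 72), (208, 156, 78), (209, 163, 82), (210, 170, 86), (211, 175, 89), (212, 179, 91), (213, 183, 93), (214, 188, 96), (215, 192, 98), (216, 194, 99), (217, 195, 100), (218, 193, 99), (219, 189, 97), (220, 183, 94), (221, 176, 90), (222, 170, 86), (223, 164, 83)
[... 2597 characters left out ...]
28), (202, 171), (203, 195), (204, 203), (205, 203), (206, 202), (207, 201), (208, 201), (209, 202), (210, 201), (211, 200), (212, 204), (213, 209), (214, 211), (215, 210), (216, 208), (217, 207), (218, 208), (219, 211), (220, 211), (221, 211), (222, 208), (223, 203), (224, 197), (225, 192), (226, 191), (227, 194), (228, 199), (229, 203), (230, 206), (231, 209), (232, 205), (233, 185), (234, 146), (235, 115), (236, 114), (237, 124), (238, 130), (239, 131), (240, 132), (241, 132), (242, 133), (243, 134), (244, 135), (245, 135), (246, 135), (247, 133), (248, 132), (249, 135), (250, 138), (251, 140), (252, 145), (253, 152), (254, 158), (255, 161), (256, 162), (257, 163), (258, 165), (259, 166)]
```

Run:
```python
from h import *
T=r.camera_info('top')
for n,p,z in (('ch+',(310,201.2),.127),('ch-',(310,233.7),.127),('ch+',(325,201.4),.127),('ch-',(325,233.8),.127),('dk+',(310,190.3),.075),('dk-',(310,250.5),.075)):print(n,onz(T,p,z))
i=r.camera_info('wrist');cv2.imwrite('pics/w20.png',r.capture('wrist')[:,:,::-1])
b=cv2.imread('pics/top20.png');h=b
a=b.astype(int)
# rows extents of the tubes for each tube: left/right column of boundaries at upper and lower ends
for rows in ((194,200),(236,241)):
    p=a[rows[0]:rows[1],205:295].mean(0)[:,2]
    v=[205+k for k in range(1,89) if p[k]<p[k-1] and p[k]<=p[k+1]]
    print(rows,[(x,round(p[x-205])) for x in v])
```

```text
ch+ [0.62663491 0.04462758 0.127     ]
ch- [0.5737955  0.04396847 0.127     ]
ch+ [0.62642427 0.02029538 0.127     ]
ch- [0.57380123 0.01975787 0.127     ]
dk+ [0.65266286 0.04839448 0.075     ]
dk- [0.54932232 0.04711075 0.075     ]
(194, 200) [(232, 100), (259, 97), (287, 88)]
(236, 241) [(231, 97), (258, 99), (286, 88)]
```

View pics/w20.png

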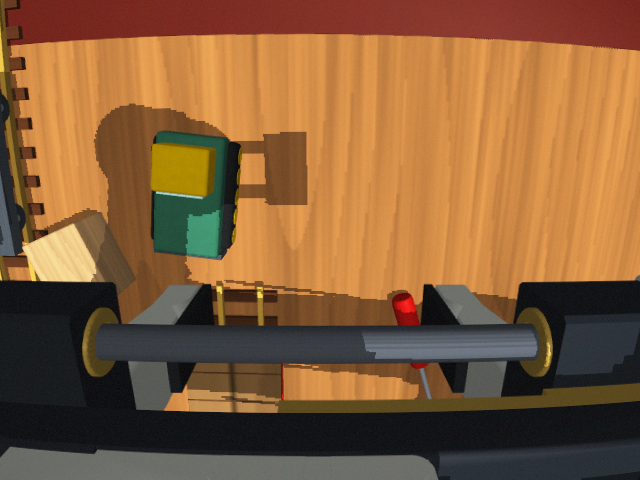

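```bash
python3 -c "
from plant import r
print(r.close_job())"
```

```text
the job is handed in; nothing more can be done
None
```

I turned the chock over in two 90° steps: first onto its back on the table, then a regrasp and onto the deck, red sole down. I then regripped it upright and pushed it slowly towards the headboard until the row of tubes closed up. The push force read 13 N at the end of the push. I let go, backed the arm away and handed the job in at about 30 s.

**Last checks (top and scene pictures):**
- **Tubes:** The three tubes lie straight across the deck and evenly spaced. The boundaries between them are 27 px apart, which is what tubes in contact should show. I saw no gap at the headboard or at the chock's front face.
- **Chock:** It stands sole down, square to the deck to within about 1°, and about 1 mm off the middle of the width. That offset is within the camera calibration error.
- **Bystanders:** Every one I could see stood where it was at the start. The arm hid the crawler and most of the driver from the top camera, but the wrist picture shows them in place.

**Disagreements:**
- The cameras and the robot's own position differed by about 2 mm. One early wrist measurement, taken while the arm was still settling, was 7 mm off and I did not use it.
- Both times I set the chock down, the force reading did not show the contact. I went by the arm no longer moving down, and pictures after each release showed it standing properly.

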